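# Unload the gassed algae incubation chamber

## Task

Unload the incubation chamber: turn its lock knob slowly clockwise until you feel it drop into its hidden notch, press in the orange snap tab so that the clear hood pops up, and lift the hood off without forcing it and lay it right way up on the middle of the dark mat. Then stack all the culture dishes from the chamber lid up in one straight pile on the round mark of the aluminium carrier, and leave the other things on the bench where they are.

Things in the scene. Friction and masses are not known exactly. Their poses are not given: they have to be found in the camera images.
- chamber: incubation chamber, fixed to the bench: white base reaching x -111 to +164 mm, y +-98 mm in its own frame, deck 26 mm above the bench. Origin on the bench under the middle of the hood's seat; x points from the snap tab's side to the lock's side, z up. A steel catch lip stands at x -107 to -95, y +-22, top 31.5 mm above the deck
- deck (a point): middle of the chamber's deck, axes as the chamber's. Up to four dishes stand about 40 mm to each side of it in x and y. Just inside the hood's skirt, centred 70 mm out in +-x and +-y, locating blocks 20 mm long, 9 mm thick, 9 mm high (16 mm at -x); a white ejector pin 18 mm wide at x -78 stands 10 mm high once the hood has popped up
- lock (a point): where the knob's upright axis meets the top of the grey lock housing (62 x 66 mm, top 36 mm above the deck). The cam inside draws the bolt back only at its notch, within 0.15 rad of the middle. Held still, the knob pulls ahead before the middle (up to 0.4 N m) and back after it (0.25); let go within about 0.2 rad it centres itself. Overshot, it is locked again: turn back
- knob_grip (a point): middle of the black knob's grip bar: 48 mm long along this frame's x, 14 thick (y), 17 mm above and 16 below this point. Turned clockwise seen from above it drags at 0.1 to 0.25 N m; 0.6 to 2.6 rad on, this fades over 0.5 rad until the knob pulls ahead, then at the notch's middle it jumps to about 0.4 N m against you and eases to drag over 0.5 rad more; then an end stop
- hood: clear low hood with white edges, 158 x 158 mm, 34 mm high, 0.3 kg, open below, its x and y along the chamber's at the start; origin at the centre of its lower edge, z up. The bolt of the lock holds its +x edge down, the snap tab its -x edge. When the tab is released the -x edge pops up about 9 mm (the hood tilts about 0.06 rad), and stays so
- hood_grip (a point): middle of the hood's white handle bar, 62 mm above the hood's lower edge over its centre: the bar is 90 mm long along the hood's y, 12 mm thick (x) and 12 mm high, with 22 mm of free space below it between its posts (66 mm apart)
- tab_face (a point): where to press the orange snap tab on the -x side of the hood: the tab is 34 mm wide (y), its top 7 mm above this point, the catch lip's top 13 mm below it and reaching 12 mm farther out (-x). Pushed inward, along the chamber's +x, with 3 to 6 N it gives about 10 to 12 mm, its hook slips the catch and the hood pops up; let go, it springs back
- dish1: closed 55 mm culture dish, green agar under a clear lid: a flat disc 55 mm across and 14 mm high, 28 g, rigid; origin at the centre of its underside, z up. Three or all four of the dishes are there
- dish2: closed 55 mm culture dish, green agar under a clear lid: a flat disc 55 mm across and 14 mm high, 28 g, rigid; origin at the centre of its underside, z up. Three or all four of the dishes are there
- dish3: closed 55 mm culture dish, green agar under a clear lid: a flat disc 55 mm across and 14 mm high, 28 g, rigid; origin at the centre of its underside, z up. Three or all four of the dishes are there
- dish4: closed 55 mm culture dish, green agar under a clear lid: a flat disc 55 mm across and 14 mm high, 28 g, rigid; origin at the centre of its underside, z up. Three or all four of the dishes are there
- mat: dark rubber mat 220 x 220 mm, 4 mm thick, fixed to the bench: where the hood is laid; origin at the centre of its underside
- carrier: dish carrier: aluminium plate 130 x 130 mm, 5 mm thick, fixed, with a blue-and-white round mark 66 mm across in the middle; origin at the centre of its underside
- pile_mark (a point): centre of the round mark, on the top face of the carrier: where the pile of dishes stands
- medium: amber bottle of growth medium, 64 mm across, 150 mm high; origin at the centre of its underside; leave it
- tipbox: blue box of pipette tips 120 x 80 x 45 mm; origin at the centre of its underside; leave it
- marker: marker pen 130 mm long along its x, 12 mm thick, lying; origin under its middle; leave it
- tab (a joint): how far the snap tab is pressed in, rad: 0 at rest, about 0.17 when the hook slips the catch, 0.3 at its stop
Mind the look-alikes: they are no part of the job. Of the things that look like the hood, the smallest one is meant.

How it is judged:
By the outcome, as a careful person would: the job done as asked, in the order asked, and still so for the second after the job is handed in, with the robot touching nothing.
Of dish1, dish2, dish3, dish4 only 3 to 4 are there at a start; the rules pass over those that are not, and their reading is None.
At some moment in a run one of dish1, dish2, dish3, dish4 may be knocked a few centimetres aside while the robot is not near it.
Once in a run the grip may slacken for a moment while it holds something.
It also fails if it takes over 210 s, if anything falls off the work surface, if the arm or the gripper's body presses on something with over 40 N, if the wrist force passes 120 N, or if a joint passes its speed limit or range.

## Robot

A 6-joint arm with a two-finger parallel gripper is mounted at the origin on the work surface. World frame = base frame: x ahead of the robot, y to its left, z up, the work surface at z = 0. Lengths are in mm, angles in rad, forces in N, time in s.
With the tool pointing down it reaches from about 250 to 800 mm from the base axis. Payload 3.9 kg.
Tool frame: the origin (TCP) lies at the very end of the fingers, on their centre line; the grasp point (between the pads) lies 19 mm behind it (manip.tcp_to_grasp is the distance from the TCP to the grasp point, in mm); z points along the fingers, y is the direction in which the jaws open and shut (so a half turn about z gives the same grasp; the last joint's range is limited). The gripper opens to 85 mm and grips with 20 to 120 N. Pads are 22 mm wide; open, the fingers measure 114 mm over their backs; the gripper's body (76 mm by 85 mm) begins 54 mm behind the grasp point. The pads swing forward as they close: fully open they stand 13 mm farther back than shut.
Start: joints at [1.249, 0.26, -0.138, 1.173, 0, 1.571], TCP at [166.039, 498.042, 198.204] pointing down, gripper open.
Joint ranges: [-2.78, 2.78], [-0.83, 1.72], [-1.28, 1.37], [-1.9, 2.12], [-1.57, 1.48], [-3.14, 3.14]. Speed limits (rad/s): [2.57, 2.57, 3.14, 3.14, 3.14, 3.14].

## Interface

Orientations are given as a 3x3 rotation matrix whose columns are the frame's x, y, z axes.
In Python, from rig import manip gives the robot as it stands.
- The arm moves only by the tool move_arm, never from a script. Its argument "increments" is a list of rows, each a list of 5 numbers: the shift along the tool's x, y, z in mm, then the turn about the tool's z in degrees, then the opening in per cent of the stroke, from 0 (shut) to 100 (fully open). A call has 1 to 20 rows; each row shifts and turns the commanded pose from where the row before left it, along the tool's axes as they then stand; what a row does not reach is not made up. A row lasts 1/12 s, in which the tool goes at most 41.7 mm and 7.16 degrees, less where a joint would pass 70% of its speed; a pose out of reach is approached as far as the arm can. A call with a gripper value outside its range is refused whole. The fingers move at their own pace and stop on an object; the grip force is fixed at half the most. Time passes only in rows, so rows that do not move let the fingers close. It gives the time, the measured TCP pose, the force and the opening at its end, in the units of the state.
- manip.get_obs(): the state, without advancing time (a new reading comes with each control period).
- manip.snapshot(name): name is "side" or "top"; returns (picture, depth): 384x512x3 uint8, red, green, blue; 384x512 float32, mm along the optical axis (not along the pixel's ray), 0 where there is no reading.
- manip.get_calibration(name): a dict with "intrinsics" (3x3 intrinsics, pixels), "xyz" and "rotation" of the camera in the world. Camera axes: x right, y down, z forward; pixel columns grow to the right and rows downward; lengths in mm; the calibration is good to about 2 mm. A picture is of the moment at which its call begins. get_calibration takes no time and is no camera call.
- manip.close_job(): hands the job in, once; it reports no verdict.
The state is a dict: "time": time; "joints": joint angles; "joint_velocities": joint speeds; "effort": joint torques, N m; "tool_pos": TCP position; "orientation": TCP orientation; "force": force on the tool from outside, world axes, zero at the start; "ft_torque": the same for the moment, N m; "opening": opening from 0.0 (shut) to 1.0 (fully open).
Only numpy, scipy, OpenCV 4.12 (cv2) and the standard library are available. Lean on these libraries where they do the work, as an engineer would, in place of code of your own. Each camera call takes 0.05 s, during which the arm holds its last target. There are 200 camera calls.

## Working session

There is one attempt and no reset: what is moved stays moved. The work goes in short steps, Python scripts to look and compute and a tool call to move; the robot and the scene stay as the last step left them, time stands still between calls to the robot, and variables do not carry over. Pictures are saved under pics/ and viewed, on a budget of 14 in all, crops included, one or two more only if the job needs it, and the job is handed in when it is done.

Besides the shell and the picture viewer there is one more tool, called after "Request:" as name(argument=value, ...) on one line, values as JSON. move_arm: Moves the arm, as the interface text tells. Its arguments: {"type":"object","properties":{"increments":{"type":"array"}},"required":["increments"]}

```bash
ls; mkdir -p pics
cat > h.py <<'E'
import numpy as np, cv2
from rig import manip
def snap(name, tag=None):
    p,d=manip.snapshot(name)
    if tag: cv2.imwrite(f'pics/{tag}.png',cv2.cvtColor(p,cv2.COLOR_RGB2BGR))
    return p,d
def cal(name):
    c=manip.get_calibration(name); return np.array(c['intrinsics']),np.array(c['xyz'],float),np.array(c['rotation'])
def ray(name,u,v):
    K,t,R=cal(name); r=R@np.linalg.solve(K,[u,v,1.]); return t,r
def onz(name,u,v,z):
    t,r=ray(name,u,v); return t+r*(z-t[2])/r[2]
def dep(name,d,u,v):
    t,r=ray(name,u,v); return t+r*d[int(v),int(u)]
def cloud(name,d):
    K,t,R=cal(name); v,u=np.mgrid[:d.shape[0],:d.shape[1]]
    q=np.stack([(u-K[0,2])/K[0,0],(v-K[1,2])/K[1,1],np.ones_like(u)],-1)*d[...,None]
    return q@R.T+t
def proj(name,P):
    K,t,R=cal(name); q=(np.atleast_2d(P)-t)@R; q=q@K.T; return q[:,:2]/q[:,2:]
E
python3 - <<'E'
from h import *
np.set_printoptions(precision=3,suppress=True)
o=manip.get_obs(); print(o)
a=[snap(n,n+'0') for n in('side','top')]
for n in('side','top'): print(cal(n))
np.savez('s0.npz',ps=a[0][0],ds=a[0][1],pt=a[1][0],dt=a[1][1])
E
```

```text
pics
{'time': 0.0, 'joints': array([ 1.249,  0.261, -0.139,  1.173, -0.   ,  1.571]), 'joint_velocities': array([ 0.   ,  0.001,  0.   ,  0.   , -0.   ,  0.001]), 'effort': array([  0.002, -40.567,  25.392,   0.019,  -0.   ,  -0.   ]), 'tool_pos': array([165.787, 497.318, 197.348]), 'orientation': array([[-0.949,  0.316, -0.001],
       [ 0.316,  0.949, -0.002],
       [-0.   , -0.002, -1.   ]]), 'force': array([-0.244,  0.516,  0.1  ]), 'ft_torque': array([ 0.008, -0.016, -0.048]), 'opening': 0.9979083925084934}
(array([[394.932,   0.   , 258.028],
       [  0.   , 394.932, 188.669],
       [  0.   ,   0.   ,   1.   ]]), array([ 110.914, -815.426,  888.058]), array([[ 0.948, -0.2  ,  0.247],
       [-0.318, -0.593,  0.74 ],
       [-0.002, -0.78 , -0.626]]))
(array([[390.763,   0.   , 257.317],
       [  0.   , 390.763, 187.838],
       [  0.   ,   0.   ,   1.   ]]), array([ 332.463,   95.662, 1486.899]), array([[-0.025, -0.996,  0.081],
       [-1.   ,  0.025, -0.002],
       [-0.   , -0.081, -0.997]]))
```

View pics/top0.png

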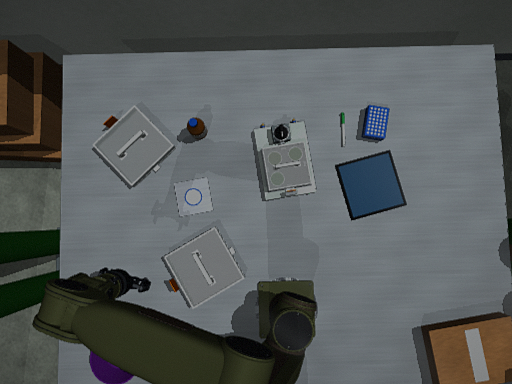

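View pics/side0.png

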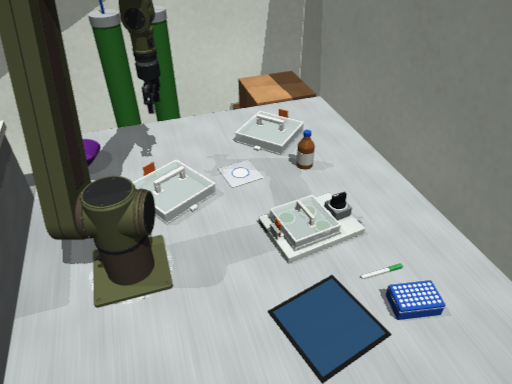

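Hood candidates in the top view are the large loose hood at (133,145), the large loose hood at (203,267) and the small one on the chamber at (287,167). I choose the chamber's hood, because it is the smallest and has the lock at (281,131). I'll check that in a close crop.

Run:
```python
from h import *
z=np.load('s0.npz')
a=cv2.resize(z['pt'][110:210,240:330],None,fx=5.5,fy=5.5,interpolation=cv2.INTER_CUBIC)
b=cv2.resize(z['ps'][180:260,250:370],None,fx=2.5*1,fy=2.5,interpolation=cv2.INTER_CUBIC)
c=np.zeros((550,795,3),np.uint8); c[:a.shape[0],:a.shape[1]]=a; c[:b.shape[0],495:495+b.shape[1]]=b[:, :300]
cv2.imwrite('pics/crop1.png',c[...,::-1])
# size of hoods & heights, from depth
P=cloud('top',z['dt'])
for u,v in[(133,145),(203,267),(287,165),(289,190),(281,131),(255,150),(193,197),(371,185),(310,165)]: print((u,v),P[v,u].round(0))
```

```text
(133, 145) [621. 553.  46.]
(203, 267) [171. 292.  92.]
(287, 165) [525. -16.  93.]
(289, 190) [436. -21.  81.]
(281, 131) [647.   3. 103.]
(255, 150) [600.  98.  -3.]
(193, 197) [424. 338.   8.]
(371, 185) [ 452. -339.    8.]
(310, 165) [ 533. -108.   23.]
```

View pics/crop1.png

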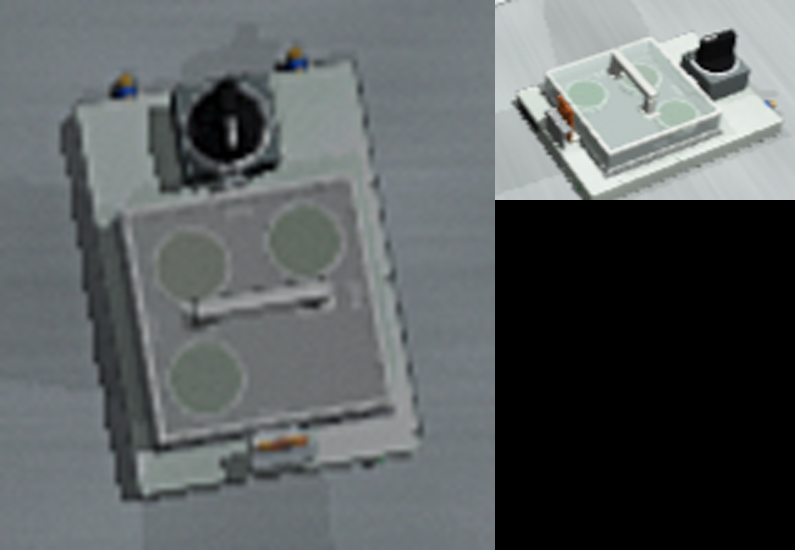

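The crop confirms it: small hood on the white base, with the black knob at crop (228,118), the orange tab at (283,440) and three dishes at (190,265), (305,240) and (207,377). Now the metric poses.

Run:
```python
from h import *
z=np.load('s0.npz'); P=cloud('top',z['dt']); S=cloud('side',z['ds']); 
np.set_printoptions(precision=1,suppress=True)
def rect(Q,n):
    r=cv2.minAreaRect(Q[:,:2].astype(np.float32)); print(n,len(Q),np.round(r[0],1),np.round(r[1],1),round(r[2],1),'z',np.percentile(Q[:,2],[5,50,95]))
for nm,C in(('top',P),('side',S)):
    m=(C[...,0]>380)&(C[...,0]<720)&(C[...,1]>-160)&(C[...,1]<120)
    Q=C[m]; print(nm,np.histogram(Q[:,2],bins=np.arange(-5,130,5)))
    for lo,hi,n in((15,34,'base'),(52,68,'hoodtop'),(82,98,'handle')):
        s=Q[(Q[:,2]>lo)&(Q[:,2]<hi)]
        if n!='base': s=s[s[:,0]<600]
        if len(s)>5: rect(s,n)
    s=Q[(Q[:,0]>600)&(Q[:,2]>80)]; rect(s,'knob'); print(s[::max(1,len(s)//12)])
    s=Q[(Q[:,0]>600)&(Q[:,2]>52)&(Q[:,2]<72)]; rect(s,'lockhousing')
for n,u,v in(('top',0,0),):
    hsv=cv2.cvtColor(z['pt'],cv2.COLOR_RGB2HSV)
    m=(hsv[...,0]<15)&(hsv[...,1]>150)&(P[...,0]>380)&(P[...,0]<500)&(abs(P[...,1]+20)<80); print('tab',np.argwhere(m),P[m])
hsv=cv2.cvtColor(z['ps'],cv2.COLOR_RGB2HSV)
m=(hsv[...,0]<15)&(hsv[...,1]>150)&(S[...,0]>380)&(S[...,0]<500)&(abs(S[...,1]+20)<80); print('tab side',len(S[m]),S[m].mean(0),S[m].min(0),S[m].max(0))
# mat, carrier
hsv=cv2.cvtColor(z['pt'],cv2.COLOR_RGB2HSV)
u=np.arange(512)[None]; v=np.arange(384)[:,None]
mm=((z['pt'].sum(-1)<200)&(u>325)&(u<415)&(v>142)&(v<225)).astype(np.uint8)
r=cv2.minAreaRect(cv2.findNonZero(mm)); print('mat',r,onz('top',*r[0],4), [onz('top',*p,4)[:2] for p in cv2.boxPoints(r)])
mk=((hsv[...,0]>95)&(hsv[...,0]<130)&(hsv[...,1]>90)&(u>180)&(u<208)&(v>180)&(v<212)).astype(np.uint8)
e=cv2.fitEllipse(cv2.findNonZero(mk)); print('mark',e,onz('top',*e[0],5))
```

```text
top (array([1318,  953,   91,   18,  119,  609,  639,  115,   21,   24,   12,
        149,  864,  823,  150,   56,   14,    7,   16,   50,   41,   23,
         15,    0,    0,    0]), array([ -5,   0,   5,  10,  15,  20,  25,  30,  35,  40,  45,  50,  55,
        60,  65,  70,  75,  80,  85,  90,  95, 100, 105, 110, 115, 120,
       125]))
base 1477 [562.6 -11.6] [292.1 196.9] 7.6 z [19.3 25.1 30.8]
hoodtop 1683 [515.5 -18.1] [187.1 159.4] 7.7 z [54.7 59.8 64.9]
handle 85 [500.2  -5.5] [ 79.7 108.8] 70.1 z [85.7 92.9 97.3]
knob 58 [650.8   2.1] [14.5 44.8] 89.5 z [ 89.  102.6 108. ]
[[672.8   5.8 104.3]
 [669.9   5.7 101.3]
 [666.6   5.7  99.9]
 [663.7   9.2  97. ]
 [662.7  -5.   99.6]
 [657.7  -0.9 105.8]
 [653.7  -0.7 107. ]
 [650.3  -0.6 106.1]
 [646.2  -0.4 108. ]
 [643.7  -0.6 103.3]
 [639.9  -0.5 103.7]
 [637.5  -0.7  98. ]
 [632.2  -0.1 106. ]
 [629.8  -0.4  99.9]
 [628.4  -1.   89.5]]
lockhousing 307 [644.3 -22.9] [122.4  88.1] 89.8 z [54.7 61.2 70.5]
side (array([ 979, 1471,  121,  114,  127,  338,  900,  144,  105,  123,  132,
        109,  498, 1426,   76,   77,   43,   36
[... 565 characters left out ...]
1]
 [666.   -0.6  97.3]
 [649.    0.2  97.1]
 [631.5  -0.   98. ]
 [667.3  -0.7  88.8]
 [649.4  -1.   89.9]
 [635.9  -0.6  89.1]
 [630.2   6.6  80.7]
 [633.7  -0.1  81.1]]
lockhousing 320 [644.6 -13.6] [ 89.1 139.9] 0.0 z [55.  61.1 70.2]
tab [[190 294]] [[437.3 -41.7  52.7]]
tab side 34 [437.  -25.3  66.6] [434.  -39.3  32. ] [445.5  21.6  81.6]
mat ((367.4220275878906, 175.5734100341797), (77.58393096923828, 58.14005661010742), 73.3007583618164) [ 489.  -328.3    4. ] [array([ 604., -184.]), array([ 663.6, -401.1]), array([ 375.5, -470.9]), array([ 317.7, -256.9])]
mark ((192.8141632080078, 196.39547729492188), (16.44127082824707, 16.68938446044922), 169.16384887695312) [426.2 338.7   5. ]
```

```bash
cat >> h.py <<'E'
def plan(x,y,z,xa=None,o=None):
    """delta in tool axes (before turn) and turn deg (cw from above +) to bring TCP to x,y,z, tool-x heading xa deg"""
    o=o or manip.get_obs(); R=np.array(o['orientation']); d=R.T@(np.array([x,y,z])-o['tool_pos'])
    h=np.degrees(np.arctan2(R[1,0],R[0,0])); t=None if xa is None else -((xa-h+180)%360-180)
    print('delta',d.round(1),'turn',None if t is None else round(t,1),'heading',round(h,1),'pos',np.round(o['tool_pos'],1),'j',np.round(o['joints'],2),'F',np.round(o['force'],1),'T',np.round(o['ft_torque'],2),'open',round(o['opening'],3),'t',round(o['time'],1))
CY=7.9; CO=np.array([536.3,-13.6])
def ch(x,y):
    a=np.radians(CY); return CO+[x*np.cos(a)-y*np.sin(a),x*np.sin(a)+y*np.cos(a)]
E
python3 - <<'E'
from h import *
z=np.load('s0.npz')
for nm,k in(('top','dt'),('side','ds')):
    C=cloud(nm,z[k])
    for n,s in (('knob',(C[...,0]>615)&(C[...,0]<690)&(abs(C[...,1]-2)<40)&(C[...,2]>85)),('handle',(C[...,0]>500)&(C[...,0]<560)&(abs(C[...,1]+15)<60)&(C[...,2]>84))):
        q=C[s]; c=q.mean(0); w,v=np.linalg.eigh(np.cov(q[:,:2].T)); print(nm,n,len(q),c.round(1),'zmax',np.percentile(q[:,2],[50,90]).round(1),'ang',np.degrees(np.arctan2(v[1,1],v[0,1])).round(1),'ext',np.sqrt(12*w).round(1))
    m=(C[...,2]>18)&(C[...,2]<33)&(C[...,0]>380)&(C[...,0]<730)&(abs(C[...,1]+10)<160)
    r=cv2.minAreaRect(C[m][:,:2].astype(np.float32)); print(r)
plan(645,0,190,187.9)
E
```

```text
top knob 58 [649.9   1.7 101.5] zmax [102.6 106.9] ang -177.2 ext [14.9 49.7]
top handle 88 [529.1 -15.7  93. ] zmax [93.  97.2] ang 97.8 ext [12.6 91.4]
((563.0107421875, -11.616485595703125), (290.71435546875, 196.11874389648438), 7.915006160736084)
side knob 103 [649.6   1.7  98.2] zmax [ 99.4 105.5] ang -177.4 ext [14.6 51. ]
side handle 114 [528.6 -14.9  92.9] zmax [93.9 96.4] ang 98.0 ext [12.  92.8]
((562.5369873046875, -8.177322387695312), (290.9035339355469, 200.0138397216797), 8.06525993347168)
delta [-611.9 -320.3    8. ] turn -26.3 heading 161.6 pos [165.8 497.4 197.4] j [ 1.25  0.26 -0.14  1.17 -0.    1.57] F [0.2 0.4 0.4] T [ 0.03 -0.01 -0.03] open 1.0 t 0.1
```

Request:
move_arm(increments=[[-34,-17.8,0,0,100],[-34,-17.8,0,0,100],[-34,-17.8,0,0,100],[-34,-17.8,0,0,100],[-34,-17.8,0,0,100],[-34,-17.8,0,0,100],[-34,-17.8,0,0,100],[-34,-17.8,0,0,90],[-34,-17.8,0,0,80],[-34,-17.8,0,0,70],[-34,-17.8,0,0,60],[-34,-17.8,0,0,60],[-34,-17.8,0,0,60],[-34,-17.8,0,0,60],[-34,-17.8,0,0,60],[-34,-17.8,0,0,60],[-34,-17.8,0,0,60],[-34,-17.8,0,0,60]])

```text
time: 1.6
tool_pos: [645.9, -1.1, 197.6]
orientation: [[-0.949, 0.317, -0.001], [0.317, 0.949, 0.0], [0.001, -0.0, -1.0]]
force: [0.6, 1.4, -0.3]
opening: 0.599
```

Request:
move_arm(increments=[[0,0,0,-7,60],[0,0,0,-7,60],[0,0,0,-7,60],[0,0,0,0,60],[0,0,0,0,60]])

```text
time: 2.02
tool_pos: [645.0, 0.5, 197.6]
orientation: [[-0.999, -0.042, -0.001], [-0.042, 0.999, 0.0], [0.001, 0.0, -1.0]]
force: [0.6, -0.3, 0.4]
opening: 0.599
```

```bash
sed -i 's/^CY=.*/CY=7.95; CO=np.array([529.0,-15.3])/' h.py
python3 - <<'E'
from h import *
plan(649.8,1.7,130,182.7)
p,d=snap('side','s1'); C=cloud('side',d); o=manip.get_obs()['tool_pos']
m=(abs(C[...,0]-o[0])<60)&(abs(C[...,1]-o[1])<70)&(C[...,2]>o[2]-10)&(C[...,2]<o[2]+25)
q=C[m]; print(len(q),q.mean(0).round(1),q.min(0).round(1),q.max(0).round(1)); print(proj('side',o))
p,d=snap('top'); C=cloud('top',d)
m=(abs(C[...,0]-o[0])<60)&(abs(C[...,1]-o[1])<70)&(C[...,2]>o[2]-10)&(C[...,2]<o[2]+25); print(m.sum())
E
```

```text
delta [-4.9  1.  67.6] turn -0.3 heading -177.6 pos [6.450e+02 5.000e-01 1.976e+02] j [ 0.    0.47  0.19  1.28  0.   -0.04] F [ 0.6 -0.3  0.4] T [-0.03  0.02 -0.  ] open 0.599 t 2.0<stdin>:5: RuntimeWarning: Mean of empty slice.
  ret = um.true_divide(
Traceback (most recent call last):
ValueError: zero-size array to reduction operation minimum which has no identity
```

Request:
move_arm(increments=[[-4.9,1,25,0,60],[0,0,25,0,60],[0,0,25,0,60],[0,0,20,0,60],[0,0,15,0,60],[0,0,10,0,60],[0,0,0,0,60],[0,0,0,0,60]])

```text
time: 2.73
tool_pos: [649.9, 1.9, 78.2]
orientation: [[-0.999, -0.044, -0.001], [-0.044, 0.999, -0.0], [0.001, 0.0, -1.0]]
force: [0.1, 0.8, 0.6]
opening: 0.601
```

Run:
```python
from h import *
p,d=snap('side','s1')
plan(649.8,1.7,76,182.7)
cv2.imwrite('pics/s2.png',cv2.resize(p[130:260,250:400],None,fx=4,fy=4,interpolation=cv2.INTER_CUBIC)[...,::-1])
```

```text
delta [ 0.9 -0.1  3.1] turn -0.2 heading -177.5 pos [650.7   1.9  79.1] j [ 0.    0.54 -0.02  1.01  0.   -0.04] F [ 0.3 -0.1  0.8] T [-0.07  0.03 -0.02] open 0.601 t 2.8
```

View pics/s2.png

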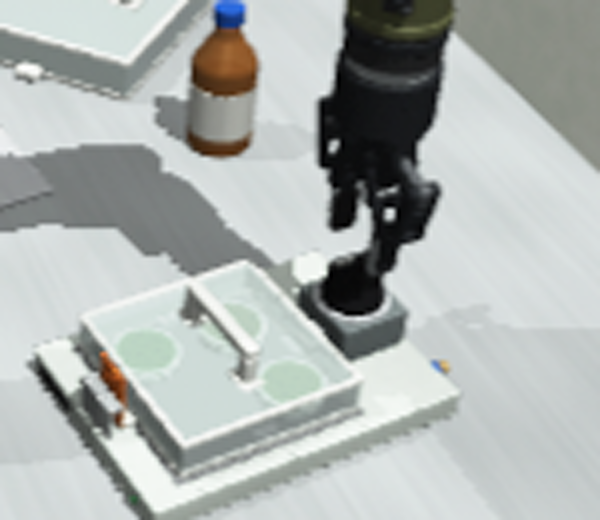

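The fingers at crop (345,205) and (390,235) are on either side of the knob's bar at (355,270). I'll go down 2 mm and close.

Request:
move_arm(increments=[[0,0,2,0,60],[0,0,0,0,0],[0,0,0,0,0],[0,0,0,0,0],[0,0,0,0,0],[0,0,0,0,0],[0,0,0,0,0],[0,0,0,0,0]])

```text
time: 3.45
tool_pos: [650.1, 1.7, 76.2]
orientation: [[-0.999, -0.045, -0.0], [-0.045, 0.999, 0.0], [0.0, 0.0, -1.0]]
force: [-0.1, 0.4, -0.5]
opening: -0.003
```

```bash
cat > st.py <<'E'
from h import *
plan(0,0,0)
E
python3 st.py
```

```text
delta [649.6  27.3  76.2] turn None heading -177.4 pos [650.1   1.7  76.2] j [ 0.    0.54 -0.02  1.01  0.   -0.04] F [-0.1  0.4 -0.5] T [0.02 0.01 0.01] open -0.003 t 3.5
```

Run:
```python
from h import *
p,d=snap('side'); pt,dt=snap('top'); o=manip.get_obs()['tool_pos']
print(proj('side',o),proj('top',o),proj('side',[649.8,1.7,88]))
a=cv2.resize(p[150:250,280:380],None,fx=4,fy=4,interpolation=cv2.INTER_CUBIC)
b=cv2.resize(pt[90:190,230:330],None,fx=4,fy=4,interpolation=cv2.INTER_CUBIC)
cv2.imwrite('pics/s3.png',np.hstack([a,b])[...,::-1])
C=cloud('side',d)
for v in range(185,225,3): print(v,[tuple(C[v,u].round(0)) for u in (330,336,342,348)])
```

```text
[[338.23199811 201.73063986]] [[280.84491617 131.93742955]] [[338.62287563 198.88996475]]
185 [(np.float64(715.0), np.float64(170.0), np.float64(2.0)), (np.float64(736.0), np.float64(164.0), np.float64(1.0)), (np.float64(639.0), np.float64(-20.0), np.float64(162.0)), (np.float64(641.0), np.float64(-48.0), np.float64(183.0))]
188 [(np.float64(708.0), np.float64(156.0), np.float64(0.0)), (np.float64(730.0), np.float64(151.0), np.float64(-2.0)), (np.float64(649.0), np.float64(-8.0), np.float64(139.0)), (np.float64(769.0), np.float64(135.0), np.float64(0.0))]
191 [(np.float64(701.0), np.float64(142.0), np.float64(-1.0)), (np.float64(640.0), np.float64(9.0), np.float64(117.0)), (np.float64(650.0), np.float64(-9.0), np.float64(128.0)), (np.float64(758.0), np.float64(115.0), np.float64(5.0))]
194 [(np.float64(676.0), np.float64(99.0), np.float64(25.0)), (np.float64(644.0), np.float64(11.0), np.float64(102.0)), (np.float64(660.0), np.float64(3.0), np.float64(104.0)), (np.float64(754.0), np.float64(107.0), np.float64(-2.0))]
197 [(np.float64(669.0), np.float64(84.0), np.float64(26.0)), (np.fl
[... 1580 characters left out ...]
loat64(601.0), np.float64(-43.0), np.float64(60.0)), (np.float64(630.0), np.float64(-32.0), np.float64(42.0)), (np.float64(655.0), np.float64(-26.0), np.float64(29.0)), (np.float64(672.0), np.float64(-34.0), np.float64(32.0))]
221 [(np.float64(595.0), np.float64(-55.0), np.float64(60.0)), (np.float64(613.0), np.float64(-60.0), np.float64(59.0)), (np.float64(651.0), np.float64(-35.0), np.float64(25.0)), (np.float64(669.0), np.float64(-41.0), np.float64(25.0))]
224 [(np.float64(589.0), np.float64(-66.0), np.float64(60.0)), (np.float64(606.0), np.float64(-73.0), np.float64(61.0)), (np.float64(644.0), np.float64(-48.0), np.float64(27.0)), (np.float64(661.0), np.float64(-55.0), np.float64(28.0))]
```

View pics/s3.png

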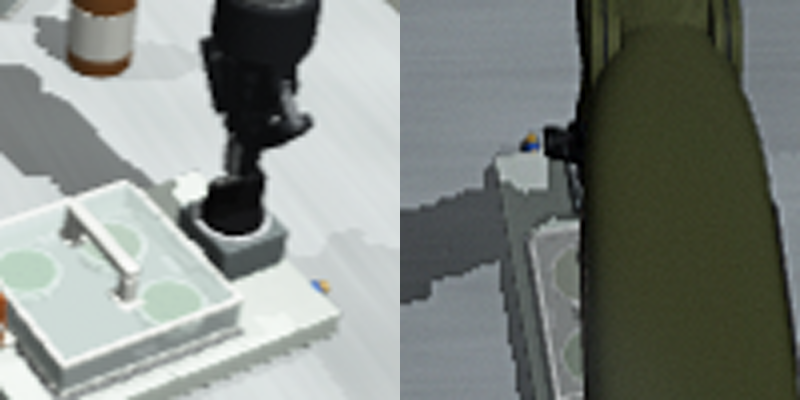

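The opening reads shut at zero force, so the bar was probably missed. I'll check where the open fingertips appear against their predicted projection.

Run:
```python
from h import *
print('tips pred open60',proj('side',[[650,34,82],[650,-31,82],[650,34,110],[650,-31,110]])*1)
print('obs crop s2: tips (345,225)->',250+345/4,130+225/4,' (380,275)->',250+380/4,130+275/4)
z=np.load('s0.npz');C=cloud('side',z['ds'])
m=(C[...,0]>615)&(C[...,0]<690)&(abs(C[...,1]-2)<40)&(C[...,2]>98); q=C[m]; print(np.c_[q[np.argsort(q[:,0])]].round(0).tolist())
C=cloud('top',z['dt'])
m=(C[...,0]>615)&(C[...,0]<690)&(abs(C[...,1]-2)<40)&(C[...,2]>75); q=C[m]; print(len(q)); print(q.round(0).tolist())
print(proj('side',[[629,-1,105],[629,13,105],[670,-1,105],[670,13,105],[629,-1,72]]))
```

```text
tips pred open60 [[333.71954419 194.14170287]
 [343.40712697 206.85130179]
 [334.76611988 187.3082047 ]
 [344.63700885 199.92940666]]
obs crop s2: tips (345,225)-> 336.25 186.25  (380,275)-> 345.0 198.75
[[626.0, -4.0, 98.0], [629.0, 2.0, 101.0], [629.0, 3.0, 104.0], [630.0, -2.0, 104.0], [630.0, 10.0, 99.0], [632.0, 2.0, 104.0], [632.0, 9.0, 103.0], [632.0, 4.0, 107.0], [633.0, -4.0, 100.0], [633.0, -2.0, 103.0], [635.0, 1.0, 104.0], [635.0, 3.0, 107.0], [636.0, -2.0, 106.0], [636.0, -3.0, 103.0], [639.0, -3.0, 106.0], [639.0, 10.0, 104.0], [640.0, 4.0, 105.0], [641.0, 7.0, 106.0], [642.0, -0.0, 99.0], [643.0, -4.0, 102.0], [643.0, -3.0, 105.0], [644.0, 5.0, 103.0], [645.0, 1.0, 106.0], [646.0, 4.0, 107.0], [647.0, -1.0, 103.0], [650.0, 4.0, 102.0], [651.0, -2.0, 102.0], [651.0, 6.0, 104.0], [652.0, 14.0, 102.0], [653.0, 4.0, 105.0], [653.0, 10.0, 104.0], [653.0, 3.0, 102.0], [655.0, -0.0, 100.0], [656.0, 2.0, 102.0], [657.0, 4.0, 105.0], [657.0, -2.0, 105.0], [658.0, 11.0, 103.0], [659.0, -1.0, 99.0], [660.0, 9.0, 104.0], [661.0, -2.0, 104.0], [661.0, 6.0, 106.0], [661.0, 5.0, 102.
[... 1255 characters left out ...]
], [647.0, 16.0, 76.0], [640.0, 7.0, 104.0], [639.0, 4.0, 109.0], [640.0, -0.0, 104.0], [641.0, -4.0, 98.0], [646.0, -21.0, 76.0], [636.0, 7.0, 104.0], [636.0, 3.0, 106.0], [638.0, -1.0, 98.0], [636.0, -4.0, 105.0], [642.0, -13.0, 75.0], [639.0, 16.0, 77.0], [634.0, 7.0, 99.0], [634.0, 3.0, 100.0], [632.0, -0.0, 106.0], [632.0, -4.0, 105.0], [638.0, -20.0, 76.0], [631.0, 7.0, 96.0], [630.0, 3.0, 102.0], [630.0, -0.0, 100.0], [629.0, -4.0, 104.0], [629.0, 6.0, 89.0], [629.0, 3.0, 89.0], [628.0, -1.0, 90.0], [629.0, -5.0, 86.0], [631.0, -13.0, 76.0]]
[[333.68255027 196.61149325]
 [331.61832795 193.88214343]
 [345.53610141 193.91377431]
 [343.38974876 191.22920977]
 [332.44243093 204.67165096]]
```

Request:
move_arm(increments=[[0,0,-30,0,0],[0,0,-30,0,0],[0,0,0,0,0],[0,0,0,0,0]])

```text
time: 3.88
tool_pos: [652.1, 1.8, 138.7]
orientation: [[-0.999, -0.045, 0.005], [-0.045, 0.999, -0.0], [-0.005, -0.0, -1.0]]
force: [0.7, 0.3, 1.0]
opening: 0.001
```

Run:
```python
from h import *
print(manip.tcp_to_grasp)
plan(650.5,2.8,76,182.7); o=manip.get_obs()['tool_pos']
p,d=snap('side'); C=cloud('side',d); print(proj('side',o))
m=(abs(C[...,0]-o[0])<40)&(abs(C[...,1]-o[1])<60)&(C[...,2]>112)&(C[...,2]<190); q=C[m]; q=q[np.argsort(q[:,2])]; print(len(q),q[:14].round(0).tolist())
cv2.imwrite('pics/s4.png',cv2.resize(p[130:230,290:390],None,fx=5,fy=5,interpolation=cv2.INTER_CUBIC)[...,::-1])
```

```text
18.700000000000003
delta [ 1.9  1.1 62.6] turn -0.1 heading -177.4 pos [652.1   1.8 138.7] j [ 0.    0.5   0.08  1.14 -0.   -0.04] F [0.7 0.3 1. ] T [-0.04 -0.    0.01] open 0.001 t 3.9
[[341.37842648 186.06173425]]
33 [[650.0, -3.0, 173.0], [647.0, -3.0, 174.0], [652.0, -5.0, 174.0], [644.0, 11.0, 176.0], [647.0, -2.0, 177.0], [644.0, -1.0, 177.0], [643.0, 11.0, 180.0], [641.0, 1.0, 180.0], [656.0, -9.0, 180.0], [652.0, -9.0, 181.0], [643.0, -1.0, 181.0], [649.0, -9.0, 182.0], [646.0, -8.0, 182.0], [645.0, -3.0, 182.0]]
```

View pics/s4.png

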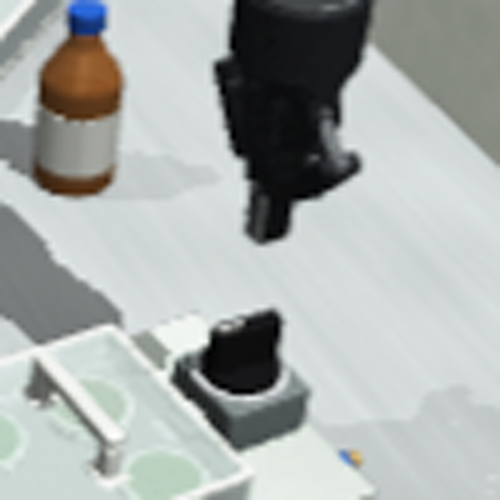

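The picture shows the shut fingertips at crop (265,240), well above the predicted TCP pixel. They really end about 33 mm higher than the reported TCP. I'll check that same offset at the start pose from the saved images.

Run:
```python
from h import *
z=np.load('s0.npz')
for n,k in (('side','ds'),('top','dt')):
    C=cloud(n,z[k]); m=(np.hypot(C[...,0]-166,C[...,1]-497)<75)&(C[...,2]>120)&(C[...,2]<300); q=C[m]; q=q[np.argsort(q[:,2])]
    print(n,len(q),q[:25].round(0).tolist(), proj(n,[165.8,497.3,197.3]))
```

```text
side 173 [[187.0, 542.0, 243.0], [177.0, 543.0, 244.0], [146.0, 457.0, 245.0], [180.0, 540.0, 245.0], [156.0, 452.0, 245.0], [173.0, 542.0, 245.0], [149.0, 452.0, 247.0], [185.0, 543.0, 247.0], [178.0, 546.0, 247.0], [152.0, 449.0, 248.0], [159.0, 446.0, 248.0], [163.0, 451.0, 249.0], [143.0, 457.0, 249.0], [188.0, 538.0, 249.0], [159.0, 451.0, 249.0], [181.0, 538.0, 250.0], [174.0, 540.0, 250.0], [191.0, 534.0, 250.0], [156.0, 448.0, 251.0], [188.0, 540.0, 252.0], [182.0, 542.0, 252.0], [192.0, 538.0, 252.0], [185.0, 540.0, 252.0], [164.0, 458.0, 253.0], [160.0, 451.0, 253.0]] [[156.62186565 118.96036952]]
top 53 [[192.0, 536.0, 246.0], [156.0, 442.0, 247.0], [159.0, 445.0, 247.0], [162.0, 448.0, 248.0], [193.0, 538.0, 250.0], [154.0, 441.0, 253.0], [163.0, 449.0, 255.0], [157.0, 443.0, 256.0], [157.0, 445.0, 257.0], [161.0, 445.0, 259.0], [156.0, 440.0, 266.0], [156.0, 443.0, 267.0], [162.0, 448.0, 269.0], [163.0, 450.0, 273.0], [163.0, 444.0, 273.0], [193.0, 537.0, 279.0], [162.0, 440.0, 286.0], [191.0, 549.0, 286.0], [194.0, 539.0, 288.0], [162.0, 445.0, 290.0], [157.0, 445.0, 290.0], [159.0, 439.0, 290.0], [157.0, 448.0, 290.0], [162.0, 442.0, 291.0], [189.0, 550.0, 291.0]] [[135.27017177 274.02387198]]
```

The same offset shows at the start pose: open tips 47 mm above the reported TCP, which is 34 mm plus the 13 mm pad swing. So real tip z = reported z + 34 (shut). I'll redo the knob grasp at reported z of about 42.

Request:
move_arm(increments=[[1.5,1,0,0,50],[0,0,0,0,50],[0,0,0,0,50],[0,0,20,0,50],[0,0,20,0,50],[0,0,20,0,50],[0,0,15,0,50],[0,0,12,0,50],[0,0,8,0,50],[0,0,0,0,50],[0,0,0,0,0],[0,0,0,0,0],[0,0,0,0,0],[0,0,0,0,0],[0,0,0,0,0],[0,0,0,0,0]])

```text
time: 5.27
tool_pos: [649.3, 3.6, 42.3]
orientation: [[-0.999, -0.045, 0.002], [-0.045, 0.999, 0.002], [-0.002, 0.002, -1.0]]
force: [-0.5, 4.9, 3.6]
opening: 0.151
```

```bash
python3 st.py
```

```text
delta [648.9  25.6  41.1] turn None heading -177.4 pos [649.3   3.6  42.3] j [ 0.    0.56 -0.08  0.93  0.   -0.04] F [-0.5  4.9  3.6] T [ 0.84  0.14 -0.07] open 0.151 t 5.3
```

Request:
move_arm(increments=[[0,0.8,0,0,0],[0,0,0,2,0],[0,0,0,2,0],[0,0,0,2,0],[0,0,0,2,0],[0,0,0,2,0],[0,0,0,2,0],[0,0,0,2,0],[0,0,0,2,0],[0,0,0,2,0],[0,0,0,2,0]])

```text
time: 6.18
tool_pos: [649.3, 4.3, 42.2]
orientation: [[-0.954, 0.3, 0.002], [0.3, 0.954, 0.001], [-0.001, 0.002, -1.0]]
force: [-1.0, 4.4, 4.9]
opening: 0.155
```

```bash
python3 st.py
```

```text
delta [ 618.2 -199.1   41. ] turn None heading 162.5 pos [649.3   4.3  42.2] j [ 0.01  0.56 -0.08  0.93  0.    0.31] F [-1.   4.4  4.9] T [0.91 0.16 0.24] open 0.155 t 6.2
```

Request:
move_arm(increments=[[0.6,1.9,0,0,0],[0,0,0,2.5,0],[0,0,0,2.5,0],[0,0,0,2.5,0],[0,0,0,2.5,0]])

```text
time: 6.6
tool_pos: [649.5, 4.6, 42.3]
orientation: [[-0.887, 0.462, 0.002], [0.462, 0.887, -0.002], [-0.003, -0.001, -1.0]]
force: [0.1, 0.8, 7.8]
opening: 0.154
```

```bash
python3 st.py
```

```text
delta [ 574.  -304.3   40.8] turn None heading 152.5 pos [649.5   4.6  42.3] j [ 0.01  0.56 -0.08  0.93 -0.    0.49] F [0.1 0.8 7.8] T [0.28 0.27 0.2 ] open 0.154 t 6.6
```

Request:
move_arm(increments=[[0,0,-0.7,0,0],[0,0,0,2.5,0],[0,0,0,2.5,0],[0,0,0,2.5,0],[0,0,0,2.5,0]])

```text
time: 7.02
tool_pos: [649.6, 4.9, 42.2]
orientation: [[-0.794, 0.608, 0.002], [0.608, 0.794, -0.001], [-0.002, 0.0, -1.0]]
force: [1.2, 0.5, 1.8]
opening: 0.151
```

```bash
python3 st.py
```

```text
delta [ 512.7 -399.    41. ] turn None heading 142.5 pos [649.6   4.9  42.2] j [ 0.01  0.56 -0.08  0.93 -0.    0.66] F [1.2 0.5 1.8] T [ 0.29 -0.42  0.23] open 0.151 t 7.0
```

Request:
move_arm(increments=[[0,0,0,2.5,0],[0,0,0,2.5,0],[0,0,0,2.5,0],[0,0,0,2.5,0],[0,0,0,2.5,0]])

```text
time: 7.43
tool_pos: [649.9, 5.2, 42.3]
orientation: [[-0.643, 0.766, 0.002], [0.766, 0.643, -0.001], [-0.002, 0.002, -1.0]]
force: [2.7, 1.8, 4.4]
opening: 0.153
```

```bash
python3 st.py
```

```text
delta [ 414.2 -501.    40.7] turn None heading 130.0 pos [649.9   5.2  42.3] j [ 0.01  0.56 -0.07  0.93 -0.    0.88] F [2.7 1.8 4.4] T [ 0.42 -0.36  0.21] open 0.153 t 7.4
```

Request:
move_arm(increments=[[0,0,0,2.5,0],[0,0,0,2.5,0],[0,0,0,2.5,0],[0,0,0,2.5,0],[0,0,0,2.5,0]])

```text
time: 7.85
tool_pos: [650.3, 5.4, 42.3]
orientation: [[-0.462, 0.887, 0.003], [0.887, 0.462, -0.0], [-0.002, 0.003, -1.0]]
force: [2.4, 2.6, 2.4]
opening: 0.153
```

```bash
python3 st.py
```

```text
delta [ 296.  -579.2   40.4] turn None heading 117.5 pos [650.3   5.4  42.3] j [ 0.01  0.56 -0.07  0.93 -0.    1.1 ] F [2.4 2.6 2.4] T [ 0.53 -0.44  0.17] open 0.153 t 7.8
```

Request:
move_arm(increments=[[0,0,0,2.5,0],[0,0,0,2.5,0],[0,0,0,2.5,0],[0,0,0,2.5,0]])

```text
time: 8.18
tool_pos: [650.5, 5.5, 42.3]
orientation: [[-0.301, 0.954, 0.003], [0.954, 0.301, 0.0], [-0.001, 0.003, -1.0]]
force: [2.3, 2.0, -0.1]
opening: 0.153
```

```bash
python3 st.py
```

```text
delta [ 190.7 -622.1   40. ] turn None heading 107.5 pos [650.5   5.5  42.3] j [ 0.01  0.56 -0.07  0.93  0.    1.27] F [ 2.3  2.  -0.1] T [ 0.67 -0.8   0.09] open 0.153 t 8.2
```

Request:
move_arm(increments=[[0,0,0,2.5,0],[0,0,0,2.5,0]])

```text
time: 8.35
tool_pos: [650.7, 5.6, 42.2]
orientation: [[-0.217, 0.976, 0.004], [0.976, 0.217, 0.0], [-0.0, 0.004, -1.0]]
force: [3.7, 2.5, 2.5]
opening: 0.153
```

```bash
python3 st.py
```

```text
delta [ 135.7 -636.5   39.9] turn None heading 102.5 pos [650.7   5.6  42.2] j [ 0.01  0.56 -0.07  0.93  0.    1.36] F [3.7 2.5 2.5] T [ 0.76 -0.83  0.05] open 0.153 t 8.3
```

Request:
move_arm(increments=[[0,0,0,2.5,0],[0,0,0,2.5,0]])

```text
time: 8.52
tool_pos: [650.9, 5.7, 42.3]
orientation: [[-0.131, 0.991, 0.004], [0.991, 0.131, 0.001], [-0.0, 0.004, -1.0]]
force: [3.5, 2.3, 1.2]
opening: 0.153
```

```bash
python3 st.py
```

```text
delta [  79.6 -646.2   39.7] turn None heading 97.5 pos [650.9   5.7  42.3] j [ 0.01  0.56 -0.07  0.93  0.    1.45] F [3.5 2.3 1.2] T [ 0.7  -0.61  0.  ] open 0.153 t 8.5
```

Request:
move_arm(increments=[[0,0,0,2.5,0],[0,0,0,2.5,0]])

```text
time: 8.68
tool_pos: [651.0, 5.7, 42.3]
orientation: [[-0.044, 0.999, 0.004], [0.999, 0.044, 0.001], [0.0, 0.004, -1.0]]
force: [4.6, 2.4, -1.7]
opening: 0.155
```

```bash
python3 st.py
```

```text
delta [  22.8 -650.8   39.5] turn None heading 92.5 pos [651.    5.7  42.3] j [ 0.01  0.56 -0.07  0.93  0.    1.54] F [ 4.6  2.4 -1.7] T [ 0.79 -0.91 -0.1 ] open 0.155 t 8.7
```

It is pulling ahead now, so I'm on the approach to the notch and will take finer steps.

Request:
move_arm(increments=[[0,0,0,2,0],[0,0,0,2,0]])

```text
time: 8.85
tool_pos: [651.2, 5.5, 42.3]
orientation: [[0.026, 1.0, 0.005], [1.0, -0.026, 0.0], [0.0, 0.005, -1.0]]
force: [3.8, 3.2, -1.0]
opening: 0.157
```

```bash
python3 st.py
```

```text
delta [ -22.3 -651.    39.3] turn None heading 88.5 pos [651.2   5.5  42.3] j [ 0.01  0.56 -0.07  0.93  0.    1.6 ] F [ 3.8  3.2 -1. ] T [ 0.92 -0.68 -0.21] open 0.157 t 8.8
```

Request:
move_arm(increments=[[0,0,0,2,0],[0,0,0,2,0]])

```text
time: 9.02
tool_pos: [651.3, 5.5, 42.2]
orientation: [[0.095, 0.995, 0.005], [0.995, -0.095, 0.0], [0.001, 0.005, -1.0]]
force: [4.0, 2.1, -0.9]
opening: 0.154
```

```bash
python3 st.py
```

```text
delta [ -67.6 -648.    39.2] turn None heading 84.5 pos [651.3   5.5  42.2] j [ 0.01  0.56 -0.07  0.93  0.    1.67] F [ 4.   2.1 -0.9] T [ 0.64 -0.86 -0.02] open 0.154 t 9.0
```

Request:
move_arm(increments=[[0,0,0,0,0],[0,0,0,0,0]])

```text
time: 9.18
tool_pos: [651.3, 5.5, 42.3]
orientation: [[0.094, 0.996, 0.005], [0.996, -0.094, 0.0], [0.001, 0.005, -1.0]]
force: [4.3, 2.2, -1.3]
opening: 0.156
```

```bash
python3 st.py
```

```text
delta [ -66.8 -648.1   39.2] turn None heading 84.6 pos [651.3   5.5  42.3] j [ 0.01  0.56 -0.07  0.93  0.    1.67] F [ 4.3  2.2 -1.3] T [ 0.74 -0.96 -0.36] open 0.156 t 9.2
```

Request:
move_arm(increments=[[0,0,0,1.5,0],[0,0,0,0,0],[0,0,0,0,0]])

```text
time: 9.43
tool_pos: [651.4, 5.5, 42.3]
orientation: [[0.12, 0.993, 0.005], [0.993, -0.12, 0.0], [0.001, 0.005, -1.0]]
force: [4.4, 2.4, -0.6]
opening: 0.157
```

```bash
python3 st.py
```

```text
delta [ -83.5 -646.2   39.2] turn None heading 83.1 pos [651.4   5.5  42.3] j [ 0.01  0.56 -0.07  0.93  0.    1.7 ] F [ 4.4  2.4 -0.6] T [ 0.64 -0.95 -0.22] open 0.157 t 9.4
```

Request:
move_arm(increments=[[0,0,0,2,0],[0,0,0,0,0],[0,0,0,0,0]])

```text
time: 9.68
tool_pos: [651.4, 5.5, 42.3]
orientation: [[0.154, 0.988, 0.005], [0.988, -0.154, 0.0], [0.001, 0.005, -1.0]]
force: [5.3, 2.6, -0.4]
opening: 0.15
```

```bash
python3 st.py
```

```text
delta [-105.9 -643.    39.1] turn None heading 81.1 pos [651.4   5.5  42.3] j [ 0.01  0.56 -0.07  0.93  0.    1.73] F [ 5.3  2.6 -0.4] T [ 0.65 -0.94 -0.22] open 0.15 t 9.7
```

Request:
move_arm(increments=[[0,0,0,2,0],[0,0,0,0,0]])

```text
time: 9.85
tool_pos: [651.5, 5.4, 42.3]
orientation: [[0.189, 0.982, 0.005], [0.982, -0.189, -0.0], [0.001, 0.005, -1.0]]
force: [6.2, 2.6, -1.6]
opening: 0.153
```

```bash
python3 st.py
```

```text
delta [-128.7 -638.9   39.1] turn None heading 79.1 pos [651.5   5.4  42.3] j [ 0.01  0.56 -0.07  0.93 -0.    1.77] F [ 6.2  2.6 -1.6] T [ 0.53 -0.91 -0.09] open 0.153 t 9.8
```

Request:
move_arm(increments=[[0,0,0,2,0],[0,0,0,0,0]])

```text
time: 10.02
tool_pos: [651.5, 5.4, 42.3]
orientation: [[0.223, 0.975, 0.005], [0.975, -0.223, -0.0], [0.001, 0.005, -1.0]]
force: [5.6, 1.0, -0.7]
opening: 0.151
```

```bash
python3 st.py
```

```text
delta [-150.8 -634.    39. ] turn None heading 77.1 pos [651.5   5.4  42.3] j [ 0.01  0.56 -0.07  0.93 -0.    1.8 ] F [ 5.6  1.  -0.7] T [ 0.54 -1.01 -0.11] open 0.151 t 10.0
```

Request:
move_arm(increments=[[0,0,0,2,0],[0,0,0,0,0]])

```text
time: 10.18
tool_pos: [651.6, 5.4, 42.3]
orientation: [[0.257, 0.966, 0.005], [0.966, -0.257, -0.0], [0.001, 0.005, -1.0]]
force: [6.2, 2.5, -2.5]
opening: 0.152
```

```bash
python3 st.py
```

```text
delta [-172.8 -628.5   38.9] turn None heading 75.1 pos [651.6   5.4  42.3] j [ 0.01  0.56 -0.07  0.93 -0.    1.84] F [ 6.2  2.5 -2.5] T [ 0.5  -1.   -0.08] open 0.152 t 10.2
```

Request:
move_arm(increments=[[0,0,0,2,0],[0,0,0,0,0]])

```text
time: 10.35
tool_pos: [651.6, 5.4, 42.3]
orientation: [[0.291, 0.957, 0.005], [0.957, -0.291, -0.0], [0.001, 0.005, -1.0]]
force: [6.0, 2.7, -1.6]
opening: 0.149
```

```bash
python3 st.py
```

```text
delta [-194.6 -622.1   38.9] turn None heading 73.1 pos [651.6   5.4  42.3] j [ 0.01  0.56 -0.07  0.93 -0.    1.87] F [ 6.   2.7 -1.6] T [ 0.57 -1.1  -0.07] open 0.149 t 10.3
```

Request:
move_arm(increments=[[0,0,0,2,0],[0,0,0,0,0]])

```text
time: 10.52
tool_pos: [651.7, 5.4, 42.3]
orientation: [[0.324, 0.946, 0.005], [0.946, -0.324, -0.0], [0.001, 0.005, -1.0]]
force: [6.1, 2.1, -0.7]
opening: 0.15
```

```bash
python3 st.py
```

```text
delta [-216.1 -615.1   38.8] turn None heading 71.1 pos [651.7   5.4  42.3] j [ 0.01  0.56 -0.07  0.93 -0.    1.91] F [ 6.1  2.1 -0.7] T [ 0.4  -1.12  0.03] open 0.15 t 10.5
```

Request:
move_arm(increments=[[0,0,0,2,0],[0,0,0,0,0]])

```text
time: 10.68
tool_pos: [651.8, 5.3, 42.3]
orientation: [[0.356, 0.934, 0.006], [0.934, -0.356, -0.0], [0.002, 0.005, -1.0]]
force: [6.8, 2.2, -1.6]
opening: 0.152
```

```bash
python3 st.py
```

```text
delta [-237.2 -607.3   38.7] turn None heading 69.1 pos [651.8   5.3  42.3] j [ 0.01  0.56 -0.07  0.93 -0.    1.94] F [ 6.8  2.2 -1.6] T [ 0.38 -1.13  0.12] open 0.152 t 10.7
```

Request:
move_arm(increments=[[0,0,0,0,50],[0,0,0,0,50],[0,0,0,0,50],[0,0,0,0,50],[0,0,-20,0,50],[0,0,-40,0,50],[0,0,-40,0,50],[-10,40,0,0,50],[-10,40,0,0,50],[0,40,0,0,50],[0,40,0,0,50],[0,0,0,0,50]])

```text
time: 11.68
tool_pos: [798.0, -74.4, 135.8]
orientation: [[0.36, 0.933, 0.002], [0.933, -0.36, -0.002], [-0.001, 0.003, -1.0]]
force: [-0.4, 0.5, -2.6]
opening: 0.501
```

```bash
cat > meas.py <<'E'
from h import *
def pca(nm,C,s,n):
    q=C[s]; c=q.mean(0); w,v=np.linalg.eigh(np.cov(q[:,:2].T)); print(nm,n,len(q),c.round(1),'z50/90',np.percentile(q[:,2],[50,90]).round(1),'ang',np.degrees(np.arctan2(v[1,1],v[0,1])).round(1),'ext',np.sqrt(12*w).round(1))
E
python3 - <<'E'
from meas import *
plan(0,0,0)
for nm in('top','side'):
    p,d=snap(nm,nm+'3'); C=cloud(nm,d)
    pca(nm,C,(np.hypot(C[...,0]-650,C[...,1]-3)<32)&(C[...,2]>85)&(C[...,2]<112),'knob')
    np.save('d3'+nm,d)
E
```

```text
delta [-217.6 -771.7  134. ] turn None heading 68.9 pos [798.  -74.4 135.8] j [-0.09  0.81  0.65  1.41 -0.    1.85] F [-0.4  0.5 -2.6] T [-0.03  0.04  0.03] open 0.501 t 11.7
top knob 61 [649.9   1.2 101.4] z50/90 [103.1 106.7] ang 69.8 ext [14.9 48.7]
side knob 74 [648.3  -1.5  99.5] z50/90 [102.3 105.7] ang 71.3 ext [14.8 52.2]
```

Knob at rest at about 70.5°, where the torque crossed zero (it pulled ahead before that and back after), so it sits in the notch. Next is the tab: refine its position.

Run:
```python
from meas import *
a=np.radians(CY); R=np.array([[np.cos(a),np.sin(a)],[-np.sin(a),np.cos(a)]])
for nm in('side','top'):
    p=cv2.imread(f'pics/{nm}3.png'); C=cloud(nm,np.load(f'd3{nm}.npy')); hsv=cv2.cvtColor(p,cv2.COLOR_BGR2HSV)
    q=(C[...,:2]-CO)@R.T
    m=((hsv[...,0]<16)|(hsv[...,0]>174))&(hsv[...,1]>130)&(hsv[...,2]>60)&(abs(q[...,0]+90)<30)&(abs(q[...,1])<35)
    Q=np.c_[q[m],C[m][:,2]]; print(nm,len(Q),np.round(Q[np.argsort(Q[:,2])],0).tolist())
    for z0 in (65,): 
        vu=np.argwhere(m); 
        if len(vu): print('px mean',vu.mean(0)[::-1]) 
plan(*ch(-135,0),100,7.95)
```

```text
side 38 [[-92.0, -4.0, 29.0], [-94.0, -8.0, 37.0], [-93.0, -6.0, 56.0], [-92.0, -4.0, 58.0], [-94.0, 6.0, 59.0], [-93.0, 1.0, 59.0], [-95.0, 10.0, 60.0], [-93.0, 8.0, 61.0], [-91.0, -7.0, 61.0], [-93.0, -11.0, 61.0], [-94.0, 13.0, 61.0], [-93.0, 1.0, 62.0], [-92.0, 10.0, 63.0], [-93.0, -5.0, 64.0], [-94.0, 13.0, 65.0], [-93.0, 2.0, 66.0], [-92.0, -3.0, 66.0], [-92.0, 16.0, 66.0], [-92.0, 9.0, 68.0], [-94.0, -12.0, 70.0], [-91.0, 6.0, 70.0], [-92.0, -8.0, 70.0], [-94.0, 1.0, 71.0], [-94.0, 13.0, 73.0], [-95.0, -7.0, 74.0], [-93.0, -3.0, 74.0], [-94.0, 7.0, 75.0], [-93.0, -9.0, 75.0], [-93.0, 8.0, 77.0], [-95.0, 12.0, 79.0], [-91.0, 18.0, 80.0], [-94.0, -5.0, 80.0], [-94.0, 0.0, 80.0], [-93.0, 14.0, 80.0], [-92.0, 4.0, 80.0], [-93.0, -10.0, 81.0], [-92.0, -3.0, 82.0], [-94.0, 7.0, 82.0]]
px mean [277.97368421 224.55263158]
top 0 []
delta [-106.8 -383.    39.6] turn 61.0 heading 69.0 pos [791.3 -71.5 138. ] j [-0.09  0.8   0.64  1.41 -0.    1.85] F [-1.8  0.1 -0.3] T [ 0.03  0.04 -0.03] open 0.499 t 11.8
```

Request:
move_arm(increments=[[-9.7,-34.8,0,0,0],[-9.7,-34.8,0,0,0],[-9.7,-34.8,0,0,0],[-9.7,-34.8,0,0,0],[-9.7,-34.8,0,0,0],[-9.7,-34.8,0,0,0],[-9.7,-34.8,0,0,0],[-9.7,-34.8,0,0,0],[-9.7,-34.8,0,0,0],[-9.7,-34.8,0,0,0],[-9.7,-34.8,0,0,0],[0,0,0,7,0],[0,0,0,7,0],[0,0,0,7,0],[0,0,0,7,0],[0,0,0,7,0],[0,0,0,7,0],[0,0,0,7,0],[0,0,0,7,0],[0,0,0,5,0]])

```text
time: 13.45
tool_pos: [392.3, -32.7, 142.2]
orientation: [[0.991, 0.136, 0.0], [0.136, -0.991, -0.0], [0.0, 0.0, -1.0]]
force: [0.1, -0.1, -0.5]
opening: 0.003
```

```bash
python3 -c "
from h import *
plan(*ch(-130,1),31,7.95)"
```

```text
delta [  7.8   0.6 111.2] turn -0.1 heading 7.8 pos [392.3 -32.7 142.2] j [-0.08  0.07 -0.53  0.97 -0.    2.92] F [ 0.1 -0.1 -0.5] T [-0.02 -0.   -0.03] open 0.003 t 13.4
```

Request:
move_arm(increments=[[4,0.6,30,0,0],[0,0,30,0,0],[0,0,25,0,0],[0,0,15,0,0],[0,0,11,0,0],[4,0,0,0,0],[4,0,0,0,0],[4,0,0,0,0],[4,0,0,0,0],[4,0,0,0,0],[0,0,0,0,0]])

```text
time: 14.37
tool_pos: [421.2, -30.4, 31.8]
orientation: [[0.99, 0.141, 0.003], [0.141, -0.99, -0.0], [0.003, 0.001, -1.0]]
force: [0.5, -0.1, 0.8]
opening: -0.003
```

```bash
python3 -c "
from h import *
plan(*ch(-104,1),31,7.95)"
```

```text
delta [ 4.8 -1.1  0.8] turn 0.1 heading 8.1 pos [421.2 -30.4  31.8] j [-0.07  0.24 -0.66  0.67  0.    2.93] F [ 0.5 -0.1  0.8] T [ 0.03 -0.   -0.03] open -0.003 t 14.4
```

Request:
move_arm(increments=[[2,0,0,0,0],[2,0,0,0,0],[2,0,0,0,0],[2,0,0,0,0],[2,0,0,0,0],[0,0,0,0,0]])

```text
time: 14.87
tool_pos: [427.2, -29.2, 30.4]
orientation: [[0.99, 0.14, -0.003], [0.14, -0.99, -0.0], [-0.003, 0.0, -1.0]]
force: [-4.5, -0.5, 0.8]
opening: -0.001
```

Request:
move_arm(increments=[[1.5,0,0,0,0],[1.5,0,0,0,0],[1.5,0,0,0,0],[0,0,0,0,0]])

```text
time: 15.2
tool_pos: [430.5, -28.7, 30.0]
orientation: [[0.99, 0.14, -0.005], [0.14, -0.99, -0.001], [-0.005, 0.0, -1.0]]
force: [-6.3, -2.6, 0.3]
opening: 0.001
```

Request:
move_arm(increments=[[1.5,0,0,0,0],[1.5,0,0,0,0],[0,0,0,0,0]])

```text
time: 15.45
tool_pos: [436.1, -27.9, 31.1]
orientation: [[0.99, 0.14, -0.001], [0.14, -0.99, 0.0], [-0.001, -0.0, -1.0]]
force: [-5.0, 0.2, 7.5]
opening: -0.003
```

Request:
move_arm(increments=[[1.5,0,0,0,0],[1.5,0,0,0,0],[0,0,0,0,0]])

```text
time: 15.7
tool_pos: [436.6, -27.8, 31.0]
orientation: [[0.99, 0.14, -0.005], [0.14, -0.99, -0.001], [-0.005, -0.0, -1.0]]
force: [-9.5, -1.3, 11.7]
opening: -0.0
```

Run:
```python
from meas import *
plan(*ch(-104,1),31,7.95)
p,d=snap('side','s5'); C=cloud('side',d)
pca('side',C,(np.hypot(C[...,0]-529,C[...,1]+15)<60)&(C[...,2]>84)&(C[...,2]<112),'handle')
cv2.imwrite('pics/s5c.png',cv2.resize(p[150:260,240:370],None,fx=4,fy=4,interpolation=cv2.INTER_CUBIC)[...,::-1])
```

```text
delta [-10.7  -0.6   0.1] turn 0.1 heading 8.1 pos [436.6 -27.8  31. ] j [-0.06  0.26 -0.62  0.69 -0.    2.94] F [-9.5 -1.3 11.7] T [-0.33  1.92  0.  ] open -0.0 t 15.7
side handle 122 [531.8 -16.3  95.3] z50/90 [96.3 99.6] ang 98.4 ext [12.4 95.3]
```

View pics/s5c.png

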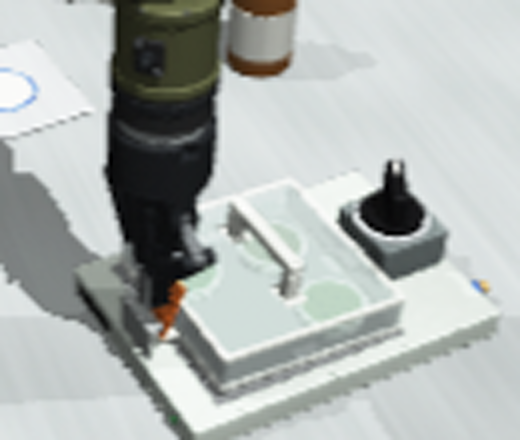

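The hood has popped: the handle at crop (265,245) moved about +3 mm in x and z, and the orange tab at (172,310) is clear of the lip. I'll back off and rise.

Request:
move_arm(increments=[[-5,0,0,0,0],[-10,0,0,0,0],[-15,0,0,0,0],[-10,0,0,0,0],[0,0,-40,0,0],[0,0,-40,0,0],[0,0,-35,0,50],[0,0,0,-7,50],[0,0,0,-7,50],[0,0,0,-7,50],[0,0,0,-7,50],[0,0,0,-7,50],[0,0,0,-7,50],[0,0,0,-7,50],[0,0,0,-7,50],[0,0,0,-7,50],[0,0,0,-7,50],[0,0,0,-7,50],[0,0,0,-7,50],[0,0,0,-6,50]])

```text
time: 17.42
tool_pos: [400.6, -33.1, 146.1]
orientation: [[-0.146, 0.989, 0.002], [0.989, 0.146, 0.0], [0.0, 0.002, -1.0]]
force: [-0.3, 0.1, -0.5]
opening: 0.493
```

Run:
```python
from meas import *
a=np.radians(CY); R=np.array([[np.cos(a),np.sin(a)],[-np.sin(a),np.cos(a)]])
for nm in ('top','side'):
    p,d=snap(nm,nm+'6'); C=cloud(nm,d)
    pca(nm,C,(np.hypot(C[...,0]-529,C[...,1]+15)<60)&(C[...,2]>84)&(C[...,2]<112),'handle')
    q=(C[...,:2]-CO)@R.T; m=(abs(q[...,0])<78)&(abs(q[...,1])<78)&(C[...,2]>52)&(C[...,2]<76)
    A=np.c_[q[m],np.ones(m.sum())]; print(nm,'hood top plane',np.linalg.lstsq(A,C[m][:,2],rcond=None)[0].round(3))
plan(532,-15.5,120,97.95)
```

```text
top handle 90 [532.2 -15.7  96. ] z50/90 [ 96.  100.2] ang 98.3 ext [12.6 90.4]
top hood top plane [-5.0000e-02 -1.0000e-03  6.3025e+01]
side handle 124 [532.  -16.1  95.7] z50/90 [ 97.1 100. ] ang 98.5 ext [12.6 95. ]
side hood top plane [-3.6000e-02  1.2000e-02  6.4249e+01]
delta [ -0.9 132.7  26.3] turn 0.1 heading 98.0 pos [400.4 -33.1 146.1] j [-0.08  0.08 -0.51  0.98  0.    1.35] F [ 0.1 -0.5 -0.4] T [-0.03  0.04  0.02] open 0.496 t 17.5
```

Request:
move_arm(increments=[[-0.5,33.2,0,0,50],[0,33.2,0,0,50],[-0.5,33.2,0,0,50],[0,33.2,0,0,50],[0,0,30,0,50],[0,0,25,0,50],[0,0,20,0,50],[0,0,15,0,50],[0,0,10,0,50],[0,0,6,0,50],[0,0,0,0,50],[0,0,0,0,50]])

```text
time: 18.52
tool_pos: [531.9, -15.6, 40.4]
orientation: [[-0.139, 0.99, 0.001], [0.99, 0.139, 0.0], [-0.0, 0.001, -1.0]]
force: [-0.9, -1.3, 1.1]
opening: 0.5
```

```bash
python3 -c "
from h import *
plan(532.1,-15.9,40,98.1)"
```

```text
delta [-0.4  0.2  0.4] turn -0.1 heading 98.0 pos [531.9 -15.6  40.4] j [-0.03  0.39 -0.39  0.79  0.    1.4 ] F [-0.9 -1.3  1.1] T [ 0.03 -0.04 -0.02] open 0.5 t 18.5
```

Close on the handle, then lift slowly while reading the force.

Request:
move_arm(increments=[[0,0,0,0,0],[0,0,0,0,0],[0,0,0,0,0],[0,0,0,0,0],[0,0,0,0,0],[0,0,0,0,0],[0,0,0,0,0]])

```text
time: 19.1
tool_pos: [532.6, -15.6, 41.1]
orientation: [[-0.14, 0.99, 0.003], [0.99, 0.14, -0.0], [-0.0, 0.003, -1.0]]
force: [1.1, 0.2, 5.5]
opening: 0.126
```

Request:
move_arm(increments=[[0,0,-1,0,0],[0,0,-1,0,0],[0,0,-1,0,0],[0,0,0,0,0]])

```text
time: 19.43
tool_pos: [532.0, -15.6, 43.3]
orientation: [[-0.14, 0.99, 0.001], [0.99, 0.14, -0.0], [-0.0, 0.001, -1.0]]
force: [2.7, -0.6, 1.4]
opening: 0.13
```

```bash
python3 st.py
```

```text
delta [  90.1 -524.6   42.7] turn None heading 98.1 pos [532.  -15.6  43.3] j [-0.03  0.39 -0.39  0.8   0.    1.4 ] F [ 2.7 -0.6  1.4] T [ 0.   -0.2  -0.03] open 0.13 t 19.4
```

Request:
move_arm(increments=[[0,0,-2,0,0],[0,0,-2,0,0],[0,0,-2,0,0],[0,0,0,0,0]])

```text
time: 19.77
tool_pos: [530.4, -15.6, 48.6]
orientation: [[-0.14, 0.99, -0.002], [0.99, 0.14, 0.0], [0.0, -0.002, -1.0]]
force: [-0.2, 0.5, -3.1]
opening: 0.127
```

```bash
python3 st.py
```

```text
delta [  89.8 -522.9   49.6] turn None heading 98.1 pos [530.4 -15.6  48.6] j [-0.03  0.38 -0.38  0.81 -0.    1.4 ] F [-0.2  0.5 -3.1] T [-0.03  0.03  0.02] open 0.127 t 19.8
```

The free weight reads 3.1 N, so nothing is binding. Lift on, then refine the mat centre.

Request:
move_arm(increments=[[0,0,-3,0,0],[0,0,-4,0,0],[0,0,-6,0,0],[0,0,-8,0,0],[0,0,-10,0,0],[0,0,-12,0,0],[0,0,-15,0,0],[0,0,-15,0,0],[0,0,-20,0,0],[0,0,-20,0,0],[0,0,-15,0,0],[0,0,0,0,0]])

```text
time: 20.77
tool_pos: [534.1, -15.6, 181.4]
orientation: [[-0.14, 0.99, 0.008], [0.99, 0.14, -0.0], [-0.001, 0.008, -1.0]]
force: [0.6, 0.5, -4.5]
opening: 0.131
```

Run:
```python
from meas import *
z=np.load('s0.npz')
for nm,k,kd,box in(('top','pt','dt',(325,415,142,225)),('side','ps','ds',(262,395,270,384))):
    p=z[k].astype(int); m=np.zeros(p.shape[:2],np.uint8); u0,u1,v0,v1=box
    mm=((p[...,2]-p[...,0]>8)&(p.sum(-1)<260))|(p.sum(-1)<90)
    m[v0:v1,u0:u1]=mm[v0:v1,u0:u1]
    m=cv2.morphologyEx(m,cv2.MORPH_OPEN,np.ones((3,3)))
    c=max(cv2.findContours(m,0,2)[0],key=cv2.contourArea)[:,0]
    w=np.array([onz(nm,*q,4)[:2] for q in c],np.float32); print(nm,cv2.minAreaRect(w))
    q=cv2.moments(c[:,None]); 
C=cloud('top',z['dt']); print('mat z',np.median(C[165:195,350:390,2]),'carrier z',np.median(C[180:212,178:210,2]),'bench', np.median(C[60:90,330:420,2]))
plan(489,-328,150,97.95)
```

```text
top ((453.4936218261719, -336.2922668457031), (216.8898468017578, 217.53347778320312), 14.132936477661133)
side ((453.1680603027344, -336.0371398925781), (214.23736572265625, 215.11488342285156), 14.245584487915039)
mat z 3.7147417415682185 carrier z 3.9684779048727705 bench -0.6484607208534499
delta [-302.9  -88.7   31.1] turn 0.1 heading 98.1 pos [534.1 -15.6 181.4] j [-0.03  0.28 -0.16  1.13  0.    1.4 ] F [ 0.6  0.5 -4.5] T [ 0.02 -0.08  0.06] open 0.131 t 20.8
```

Request:
move_arm(increments=[[-21.9,-8.9,0,0,0],[-21.9,-8.9,0,0,0],[-21.9,-8.9,0,0,0],[-21.9,-8.9,0,0,0],[-21.9,-8.9,0,0,0],[-21.9,-8.9,0,0,0],[-21.9,-8.9,0,0,0],[-21.9,-8.9,0,0,0],[-21.9,-8.9,0,0,0],[-21.9,-8.9,0,0,0],[-21.9,-8.9,0,0,0],[-21.9,-8.9,0,0,0],[-21.9,-8.9,0,0,0],[-21.9,-8.9,0,0,0],[0,0,0,-3,0],[0,0,0,-3,0],[0,0,0,0,0],[0,0,0,0,0]])

```text
time: 22.27
tool_pos: [450.6, -336.4, 176.4]
orientation: [[-0.242, 0.97, -0.001], [0.97, 0.242, 0.001], [0.001, -0.001, -1.0]]
force: [-0.3, -0.5, -2.8]
opening: 0.127
```

```bash
python3 -c "
from meas import *
plan(453.3,-336.2,20,104.2)
for nm in('side','top'):
    p,d=snap(nm,nm+'7'); C=cloud(nm,d); o=manip.get_obs()['tool_pos']
    m=(np.hypot(C[...,0]-o[0],C[...,1]-o[1])<110)&(C[...,2]>o[2]+5)&(C[...,2]<o[2]+32); q=C[m]
    if len(q)>20: print(nm,len(q),q.mean(0).round(1),cv2.minAreaRect(q[:,:2].astype(np.float32)))
    m=(C[...,0]>420)&(C[...,0]<640)&(abs(C[...,1]+10)<90)&(C[...,2]>34)&(C[...,2]<48); print(m.sum())
"
```

```text
delta [ -0.6   2.8 156.4] turn -0.2 heading 104.0 pos [ 450.6 -336.4  176.4] j [-0.64  0.33 -0.09  1.15  0.    0.69] F [-0.3 -0.5 -2.8] T [-0.04 -0.04 -0.01] open 0.127 t 22.3
side 3719 [ 435.8 -354.8  198.7] ((440.3783264160156, -334.6265869140625), (182.33619689941406, 160.78050231933594), 14.279056549072266)
612
top 1487 [ 444.8 -310.6  198.5] ((439.91217041015625, -338.72039794921875), (179.60121154785156, 161.33642578125), 13.722930908203125)
550
```

Request:
move_arm(increments=[[-0.6,2.8,30,0,0],[0,0,30,0,0],[0,0,30,0,0],[0,0,25,0,0],[0,0,18,0,0],[0,0,10,0,0],[0,0,6,0,0],[0,0,4,0,0],[0,0,0,0,0]])

```text
time: 23.12
tool_pos: [454.2, -336.6, 24.0]
orientation: [[-0.243, 0.97, 0.0], [0.97, 0.243, -0.0], [-0.0, 0.0, -1.0]]
force: [-0.3, 0.5, -2.9]
opening: 0.126
```

```bash
python3 -c "
from meas import *
plan(453.3,-336.2,15,104.2)"
```

```text
delta [ 0.7 -0.8  9. ] turn -0.1 heading 104.1 pos [ 454.2 -336.6   24. ] j [-0.64  0.45 -0.33  0.79 -0.    0.69] F [-0.3  0.5 -2.9] T [ 0.03 -0.   -0.01] open 0.126 t 23.1
```

Request:
move_arm(increments=[[0,0,2,0,0],[0,0,2,0,0],[0,0,1,0,0],[0,0,1,0,0],[0,0,0,0,0]])

```text
time: 23.53
tool_pos: [453.9, -336.6, 18.1]
orientation: [[-0.243, 0.97, 0.0], [0.97, 0.243, -0.0], [-0.0, 0.0, -1.0]]
force: [-0.3, 0.6, -2.9]
opening: 0.13
```

Request:
move_arm(increments=[[0,0,1,0,0],[0,0,1,0,0],[0,0,0,0,0]])

```text
time: 23.78
tool_pos: [453.5, -336.9, 16.5]
orientation: [[-0.243, 0.97, -0.0], [0.97, 0.243, -0.001], [-0.001, -0.001, -1.0]]
force: [-4.7, -0.6, 4.0]
opening: 0.125
```

Request:
move_arm(increments=[[0,0,0,0,30],[0,0,0,0,50],[0,0,0,0,50],[0,0,0,0,50],[0,0,-15,0,50],[0,0,-30,0,50],[0,0,-40,0,50],[0,0,-40,0,100],[0,0,-40,0,100],[0,40,0,0,100],[0,40,0,0,100],[0,0,0,0,100]])

```text
time: 24.78
tool_pos: [538.7, -316.2, 181.6]
orientation: [[-0.247, 0.969, 0.008], [0.969, 0.247, -0.001], [-0.003, 0.007, -1.0]]
force: [0.4, -0.4, 0.6]
opening: 1.003
```

Run:
```python
from meas import *
plan(489,-20,130,None)
a=[]
for nm in('top','side'):
    p,d=snap(nm,nm+'8'); C=cloud(nm,d); np.save('d8'+nm,d); a.append(p)
    pca(nm,C,(np.hypot(C[...,0]-453,C[...,1]+336)<60)&(C[...,2]>60)&(C[...,2]<85),'handle')
    m=(np.hypot(C[...,0]-453,C[...,1]+336)<70)&(C[...,2]>28)&(C[...,2]<50); q=C[m]; print('top z plane',np.linalg.lstsq(np.c_[q[:,:2]-[453,-336],np.ones(len(q))],q[:,2],rcond=None)[0].round(3))
t=cv2.resize(a[0][105:235,235:415],None,fx=2.2,fy=2.2,interpolation=cv2.INTER_CUBIC); s=cv2.resize(a[1][175:384,235:415],None,fx=2.2,fy=2.2,interpolation=cv2.INTER_CUBIC)
c=np.zeros((s.shape[0],t.shape[1]+s.shape[1],3),np.uint8); c[:t.shape[0],:t.shape[1]]=t; c[:,t.shape[1]:]=s
cv2.imwrite('pics/c8.png',c[...,::-1]); print(c.shape)
```

```text
delta [299.5  24.6  50.9] turn None heading 104.3 pos [ 538.7 -316.2  181.6] j [-0.53  0.43  0.08  1.21  0.    0.79] F [ 0.4 -0.4  0.6] T [-0.04  0.   -0.04] open 1.003 t 24.8
top handle 82 [ 452.2 -334.7   70.2] z50/90 [70.3 74.9] ang 104.3 ext [12.2 91.5]
top z plane [1.0000e-03 1.0000e-03 3.7291e+01]
side handle 216 [ 452.4 -336.5   70. ] z50/90 [70.9 73.3] ang 104.0 ext [12.6 91.3]
top z plane [1.0000e-03 0.0000e+00 3.8303e+01]
(460, 792, 3)
```

View pics/c8.png

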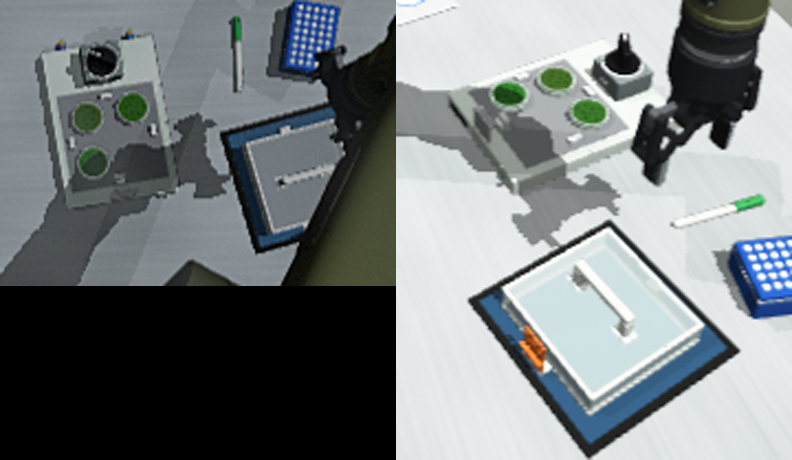

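The hood lies flat in the middle of the mat, handle at side crop (605,300). The three dishes are at top crop (88,118), (132,108) and (93,162). Now measure the dishes in both views.

```bash
cat > dish.py <<'E'
from meas import *
def dishes(nm,p,d,x0=(400,660),y0=(-130,110),zr=(30,46)):
    C=cloud(nm,d); hsv=cv2.cvtColor(p,cv2.COLOR_RGB2HSV)
    m=((hsv[...,0]>35)&(hsv[...,0]<80)&(hsv[...,1]>70)&(C[...,0]>x0[0])&(C[...,0]<x0[1])&(C[...,1]>y0[0])&(C[...,1]<y0[1])).astype(np.uint8)
    n,l,s,c=cv2.connectedComponentsWithStats(cv2.morphologyEx(m,cv2.MORPH_CLOSE,np.ones((3,3))))
    for i in range(1,n):
        if s[i,4]<25: continue
        e=cv2.fitEllipse(max(cv2.findContours((l==i).astype(np.uint8),0,1)[0],key=len))
        q=C[(l==i)]; z=np.median(q[:,2]); print(nm,'px',np.round(e[0],1),np.round(e[1],1),'area',s[i,4],'z',z.round(1),'depth mean',q.mean(0).round(1),'ray@36',onz(nm,*e[0],36)[:2].round(1),'ray@z',onz(nm,*e[0],z)[:2].round(1))
E
python3 - <<'E'
from dish import *
for nm in('top','side'):
    p=cv2.imread(f'pics/{nm}8.png')[...,::-1].copy(); dishes(nm,p,np.load(f'd8{nm}.npy'))
for x,y in((40,40),(40,-40),(-40,40)): print(ch(x,y).round(1))
E
```

```text
top px [294.9 153.4] [11.3 12.4] area 126 z 39.0 depth mean [573.5 -49.7  50.6] ray@36 [576.  -51.2] ray@z [575.5 -50.9]
top px [274.3 158.1] [11.4 11.7] area 120 z 39.2 depth mean [559.9  26.6  39.5] ray@36 [560.4  26.4] ray@z [559.9  26.5]
top px [276.6 178.4] [11.2 11.4] area 115 z 39.1 depth mean [483.2  20.4  38.9] ray@36 [483.5  20.3] ray@z [483.2  20.4]
side px [307.4 210.4] [ 9.2 13.5] area 113 z 40.6 depth mean [560.   30.8  40.8] ray@36 [562.6  35.3] ray@z [560.1  30.7]
side px [286.  217.1] [ 9.7 13.9] area 122 z 40.5 depth mean [483.4  23.2  40.5] ray@36 [485.4  27.7] ray@z [483.4  23.2]
side px [322.3 225.3] [10.1 14.3] area 129 z 40.4 depth mean [571.8 -52.6  47. ] ray@36 [577.7 -42.3] ray@z [575.3 -46.3]
[563.1  29.8]
[574.1 -49.4]
[483.9  18.8]
```

```bash
python3 -c "
from meas import *
plan(575.4,-48.6,60,53)"
```

```text
delta [249.1 107.2 120.3] turn 51.2 heading 104.2 pos [ 532.6 -316.4  180.2] j [-0.54  0.43  0.07  1.21 -0.    0.79] F [-0.7  1.  -0.7] T [-0.02  0.05  0.01] open 0.998 t 24.9
```

Request:
move_arm(increments=[[31.1,13.4,0,0,100],[31.1,13.4,0,0,100],[31.1,13.4,0,0,100],[31.1,13.4,0,0,100],[31.1,13.4,0,0,100],[31.1,13.4,0,0,100],[31.1,13.4,0,0,100],[31.1,13.4,0,0,100],[0,0,0,7,100],[0,0,0,7,100],[0,0,0,7,100],[0,0,0,7,100],[0,0,0,7,100],[0,0,0,7,100],[0,0,0,7,100],[0,0,40,2,100],[0,0,40,0,100],[0,0,40,0,100],[0,0,0,0,100]])

```text
time: 26.47
tool_pos: [566.3, -49.7, 53.3]
orientation: [[0.602, 0.799, -0.016], [0.799, -0.602, 0.001], [-0.009, -0.014, -1.0]]
force: [-1.3, 0.3, -2.2]
opening: 1.0
```

```bash
python3 -c "
from dish import *
plan(575.4,-48.6,-10,53)
dishes('side',*snap('side','side9'))"
```

```text
delta [ 6.9  7.4 63.1] turn 0.0 heading 53.0 pos [566.3 -49.7  53.3] j [-0.09  0.44 -0.26  0.88 -0.    2.13] F [-1.3  0.3 -2.2] T [ 0.    0.12 -0.07] open 1.0 t 26.5
side px [307.7 210.8] [ 7.9 13.4] area 91 z 41.1 depth mean [558.3  25.9  43.1] ray@36 [562.4  33.2] ray@z [559.7  28.1]
side px [286.  217.1] [10.1 14.2] area 129 z 40.6 depth mean [483.3  23.7  40.4] ray@36 [485.2  28. ] ray@z [483.2  23.5]
side px [322.2 225.5] [ 9.2 14.7] area 123 z 40.2 depth mean [574.9 -47.1  40.4] ray@36 [577.3 -43.3] ray@z [575.  -47.1]
```

Request:
move_arm(increments=[[0,0,0,0,100],[0,0,0,0,100]])

```text
time: 26.68
tool_pos: [576.9, -50.2, 63.6]
orientation: [[0.601, 0.799, 0.004], [0.799, -0.601, -0.0], [0.002, 0.004, -1.0]]
force: [1.1, -0.1, 0.9]
opening: 0.996
```

```bash
python3 -c "
from dish import *
plan(575.4,-48.3,-10,53)"
```

```text
delta [ 0.4 -2.6 73.5] turn 0.0 heading 53.0 pos [576.9 -50.2  63.6] j [-0.09  0.43 -0.24  0.89 -0.    2.13] F [ 1.1 -0.1  0.9] T [-0.04 -0.   -0.01] open 0.996 t 26.7
```

Request:
move_arm(increments=[[0.6,-1.5,20,0,100],[0,0,20,0,100],[0,0,14,0,100],[0,0,9,0,100],[0,0,5,0,100],[0,0,0,0,100],[0,0,0,0,100],[0,0,0,0,100]])

```text
time: 27.35
tool_pos: [575.4, -48.4, -5.8]
orientation: [[0.601, 0.799, 0.002], [0.799, -0.601, -0.0], [0.001, 0.002, -1.0]]
force: [0.3, 0.1, -0.1]
opening: 1.0
```

```bash
python3 -c "
from dish import *
plan(575.4,-48.3,-10,53)"
```

```text
delta [ 0.1 -0.1  4.2] turn 0.1 heading 53.1 pos [575.4 -48.4  -5.8] j [-0.08  0.5  -0.34  0.73 -0.    2.13] F [ 0.3  0.1 -0.1] T [-0.03  0.03  0.06] open 1.0 t 27.4
```

Request:
move_arm(increments=[[0,0,3.5,0,100],[0,0,0,0,80],[0,0,0,0,70],[0,0,0,0,60],[0,0,0,0,40],[0,0,0,0,40],[0,0,0,0,40],[0,0,0,0,40],[0,0,0,0,40]])

```text
time: 28.1
tool_pos: [574.4, -48.3, -9.9]
orientation: [[0.601, 0.799, 0.001], [0.799, -0.601, -0.0], [0.0, 0.001, -1.0]]
force: [-0.9, 0.1, 5.3]
opening: 0.616
```

```bash
python3 st.py
```

```text
delta [-306.6 -488.2  -10.3] turn None heading 53.1 pos [574.4 -48.3  -9.9] j [-0.08  0.51 -0.34  0.72  0.    2.13] F [-0.9  0.1  5.3] T [0.09 0.3  0.03] open 0.616 t 28.1
```

Request:
move_arm(increments=[[0,0,-4,0,40],[0,0,-8,0,40],[0,0,-15,0,40],[0,0,-25,0,40],[0,0,-25,0,40],[0,0,-15,0,40],[0,0,0,0,40],[0,0,0,0,40],[0,0,0,0,40]])

```text
time: 28.85
tool_pos: [573.4, -48.2, 80.7]
orientation: [[0.601, 0.799, -0.001], [0.799, -0.601, 0.0], [-0.001, -0.001, -1.0]]
force: [-1.1, -0.1, 0.2]
opening: 0.619
```

Run:
```python
from meas import *
z=np.load('s0.npz')
for nm,k,(u0,u1,v0,v1) in(('top','pt',(180,208,180,212)),('side','ps',(222,262,162,186))):
    p=z[k]; hsv=cv2.cvtColor(p,cv2.COLOR_RGB2HSV); m=np.zeros(p.shape[:2],np.uint8)
    m[v0:v1,u0:u1]=((hsv[...,0]>95)&(hsv[...,0]<130)&(hsv[...,1]>60))[v0:v1,u0:u1]
    e=cv2.fitEllipse(cv2.findNonZero(m)); c=np.array([onz(nm,q[0],q[1],5)[:2] for q in cv2.findNonZero(m)[:,0]],np.float32)
    print(nm,m.sum(),e,onz(nm,*e[0],5).round(1),cv2.minEnclosingCircle(c))
plan(426.2,339,80,53)
```

```text
top 76 ((192.85702514648438, 196.31878662109375), (16.405147552490234, 16.868104934692383), 44.83586120605469) [426.4 338.5   5. ] ((426.0663146972656, 338.37396240234375), 34.065589904785156)
side 33 ((239.95877075195312, 172.1578826904297), (10.095063209533691, 16.315805435180664), 86.62089538574219) [426.5 345.5   5. ] ((426.1098327636719, 345.95654296875), 33.3234748840332)
delta [ 221.  -350.4    0.9] turn 0.1 heading 53.1 pos [573.4 -48.2  80.7] j [-0.08  0.42 -0.22  0.93 -0.    2.13] F [-1.1 -0.1  0.2] T [-0.04  0.01 -0.03] open 0.619 t 28.9
```

Request:
move_arm(increments=[[16,-25.2,0,0,40],[16,-25.2,0,0,40],[16,-25.2,0,0,40],[16,-25.2,0,0,40],[16,-25.2,0,0,40],[16,-25.2,0,0,40],[16,-25.2,0,0,40],[16,-25.2,0,0,40],[16,-25.2,0,0,40],[16,-25.2,0,0,40],[16,-25.2,0,0,40],[16,-25.2,0,0,40],[10,-15.8,0,0,40],[6,-9.4,0,0,40],[0,0,0,0,40],[0,0,0,0,40],[0,0,0,0,40],[0,0,0,0,40]])

```text
time: 30.35
tool_pos: [437.5, 313.4, 81.1]
orientation: [[0.602, 0.798, -0.001], [0.798, -0.602, -0.001], [-0.001, 0.0, -1.0]]
force: [0.0, 0.2, -1.2]
opening: 0.618
```

Run:
```python
from meas import *
plan(426.3,342,-31,53)
p,d=snap('side','s10'); C=cloud('side',d)
z=np.load('s0.npz')
for nm,k in(('top','dt'),('side','ds')):
    C=cloud(nm,z[k]); q=z['p'+k[1]]
    g=q.astype(int); m=(np.hypot(C[...,0]-426,C[...,1]-341)<105)&(g.min(-1)>(np.percentile(g[(np.hypot(C[...,0]-426,C[...,1]-341)<105)].min(-1),50)+12))
    m=cv2.morphologyEx(m.astype(np.uint8),cv2.MORPH_OPEN,np.ones((3,3)))
    c=max(cv2.findContours(m,0,2)[0],key=cv2.contourArea)[:,0]
    print(nm,cv2.minAreaRect(np.array([onz(nm,*v,5)[:2] for v in c],np.float32)))
```

```text
delta [ 16.2 -26.2 112.1] turn -0.0 heading 53.0 pos [437.5 313.4  81.1] j [ 0.62  0.36 -0.32  0.9  -0.    2.84] F [ 0.   0.2 -1.2] T [-0.03  0.01  0.03] open 0.618 t 30.4
top ((426.85247802734375, 329.3349304199219), (124.45512390136719, 110.59461975097656), 9.09257698059082)
side ((427.7593994140625, 340.3786315917969), (127.25831604003906, 121.82472229003906), 8.920741081237793)
```

Request:
move_arm(increments=[[8,-12.9,0,0,40],[8,-12.9,0,0,40],[0,0,25,0,40],[0,0,25,0,40],[0,0,25,0,40],[0,0,15,0,40],[0,0,10,0,40],[0,0,5,0,40],[0,0,0,0,40],[0,0,0,0,40]])

```text
time: 31.23
tool_pos: [427.0, 343.2, -23.0]
orientation: [[0.601, 0.799, 0.001], [0.799, -0.601, 0.001], [0.001, 0.0, -1.0]]
force: [0.3, -0.2, -0.3]
opening: 0.62
```

```bash
python3 -c "
from meas import *
plan(426.5,341.5,-31,53)"
```

```text
delta [-1.7  0.6  8. ] turn 0.0 heading 53.0 pos [427.  343.2 -23. ] j [ 0.68  0.48 -0.43  0.66 -0.    2.89] F [ 0.3 -0.2 -0.3] T [ 0.02 -0.02 -0.03] open 0.62 t 31.2
```

Request:
move_arm(increments=[[-1.5,0.5,2,0,40],[0,0,2,0,40],[0,0,1,0,40],[0,0,1,0,40],[0,0,0,0,40]])

```text
time: 31.65
tool_pos: [425.8, 341.7, -29.5]
orientation: [[0.601, 0.799, 0.0], [0.799, -0.601, 0.0], [0.0, 0.0, -1.0]]
force: [-0.7, 0.3, 0.4]
opening: 0.622
```

Request:
move_arm(increments=[[0,0,1,0,40],[0,0,0,0,40]])

```text
time: 31.82
tool_pos: [425.7, 341.6, -30.7]
orientation: [[0.601, 0.799, -0.0], [0.799, -0.601, -0.0], [-0.0, -0.0, -1.0]]
force: [0.0, -0.0, -0.3]
opening: 0.616
```

Request:
move_arm(increments=[[0,0,1,0,40],[0,0,0,0,40]])

```text
time: 31.98
tool_pos: [425.8, 341.7, -30.9]
orientation: [[0.601, 0.799, 0.0], [0.799, -0.601, 0.0], [0.0, 0.0, -1.0]]
force: [-1.5, -2.0, 5.3]
opening: 0.614
```

Request:
move_arm(increments=[[0,0,-1,0,80],[0,0,0,0,80],[0,0,0,0,80],[0,0,0,-7,80],[0,0,0,-7,80],[0,0,0,-7,80],[0,0,0,-7,80],[0,0,0,-7,80],[0,0,0,-7,80],[0,0,0,-7,80],[0,0,0,-7,80],[0,0,0,-7,80],[0,0,0,-7,80],[0,0,0,-7,80],[0,0,0,-7,80],[0,0,0,-6,80],[0,0,0,0,70],[0,0,0,0,65],[0,0,0,0,60],[0,0,0,0,50]])

```text
time: 33.65
tool_pos: [425.8, 341.7, -30.1]
orientation: [[-0.798, 0.603, 0.0], [0.603, 0.798, 0.0], [0.0, 0.0, -1.0]]
force: [-0.9, -0.7, 5.2]
opening: 0.614
```

Request:
move_arm(increments=[[0,0,0,0,50],[0,0,0,0,50],[0,0,0,0,50]])

```text
time: 33.9
tool_pos: [425.8, 341.7, -30.1]
orientation: [[-0.798, 0.602, 0.0], [0.602, 0.798, 0.0], [-0.0, 0.0, -1.0]]
force: [-0.9, -1.4, 5.7]
opening: 0.621
```

Request:
move_arm(increments=[[0,0,0,0,80],[0,0,0,0,100],[0,0,0,0,100],[0,0,-20,0,100],[0,0,-35,0,100],[0,0,-35,0,100],[0,0,-35,0,100],[0,0,0,0,100],[0,0,0,0,100]])

```text
time: 34.65
tool_pos: [427.7, 343.1, 96.8]
orientation: [[-0.799, 0.601, 0.004], [0.601, 0.799, 0.004], [-0.001, 0.006, -1.0]]
force: [0.1, -0.8, -1.2]
opening: 0.999
```

```bash
python3 -c "
from dish import *
plan(560,28.5,80,143)
for nm in('top','side'):
    p,d=snap(nm,nm+'11'); np.save('d11'+nm,d); dishes(nm,p,d); dishes(nm,p,d,(370,480),(290,400))
"
```

```text
delta [-294.9 -171.9   16.2] turn 0.0 heading 143.0 pos [427.7 343.1  96.8] j [ 0.68  0.36 -0.27  0.93  0.    1.32] F [ 0.1 -0.8 -1.2] T [0.01 0.01 0.02] open 0.999 t 34.6
top px [274.4 158.1] [11.2 11.8] area 119 z 39.3 depth mean [559.8  26.6  39.2] ray@36 [560.2  26.4] ray@z [559.7  26.5]
top px [277.  178.5] [11.3 12. ] area 123 z 38.7 depth mean [481.7  19.5  50.4] ray@36 [483.1  18.9] ray@z [482.9  19. ]
top px [150.5 183.1] [40.  43.4] area 1170 z 621.7 depth mean [417.  333.  621.9] ray@36 [477.9 490.7] ray@z [419.2 331.2]
top px [194.3 194.3] [6.  9.9] area 49 z 21.2 depth mean [428.6 318.6  91.2] ray@36 [432.  328.1] ray@z [433.  330.5]
side px [307.4 210.4] [ 9.2 13.5] area 113 z 40.5 depth mean [556.3  23.5  47.9] ray@36 [562.6  35.3] ray@z [560.2  30.8]
side px [286.1 217.2] [ 9.8 14.2] area 126 z 40.2 depth mean [483.4  23.2  40.3] ray@36 [485.3  27.4] ray@z [483.5  23.3]
side px [239.8 169.6] [ 6.5 11.3] area 70 z 20.1 depth mean [425.1 341.5  20.1] ray@36 [419.3 320.2] ray@z [425.1 341.3]
```

Request:
move_arm(increments=[[-24.5,-14.25,0,0,100],[-24.5,-14.25,0,0,100],[-24.5,-14.25,0,0,100],[-24.5,-14.25,0,0,100],[-24.5,-14.25,0,0,100],[-24.5,-14.25,0,0,100],[-24.5,-14.25,0,0,100],[-24.5,-14.25,0,0,100],[-24.5,-14.25,0,0,100],[-24.5,-14.25,0,0,100],[-24.5,-14.25,0,0,100],[-24.5,-14.25,0,0,100],[0,0,20,0,100],[0,0,15,0,100],[0,0,0,0,100],[0,0,0,0,100],[0,0,0,0,100]])

```text
time: 36.17
tool_pos: [557.3, 28.5, 58.9]
orientation: [[-0.799, 0.601, -0.002], [0.601, 0.799, -0.0], [0.001, -0.001, -1.0]]
force: [0.3, -0.8, 0.3]
opening: 1.001
```

```bash
python3 -c "
from dish import *
plan(560,29.7,-10,143)
p,d=snap('top','top12'); dishes('top',p,d,(370,480),(290,400)); C=cloud('top',d)
ps,ds=snap('side','side12'); dishes('side',ps,ds); dishes('side',ps,ds,(370,480),(290,400))
a=cv2.resize(p[175:220,170:215],None,fx=8,fy=8,interpolation=cv2.INTER_CUBIC); b=cv2.resize(ps[150:195,217:262],None,fx=8,fy=8,interpolation=cv2.INTER_CUBIC)
cv2.imwrite('pics/c12.png',np.hstack([a,b])[...,::-1])
"
```

```text
delta [-1.5  2.7 68.9] turn 0.1 heading 143.1 pos [557.3  28.5  58.9] j [ 0.05  0.41 -0.3   0.86  0.    0.7 ] F [ 0.3 -0.8  0.3] T [-0.04 -0.    0.  ] open 1.001 t 36.2
top px [191.9 196.5] [11.3 11.9] area 121 z 18.1 depth mean [424.6 338.2  30. ] ray@36 [424.  337.1] ray@z [425.1 340.1]
side px [292.8  58.7] [ 4.5 13.6] area 33 z 560.3 depth mean [461.6 -15.7 560.9] ray@36 [1025.9 1280.2] ray@z [462.9  -9.3]
side px [307.4  88.8] [ 9.2 21.3] area 141 z 464.9 depth mean [516.3  15.3 468.3] ray@36 [937.7 874.8] ray@z [521.6  24.1]
side px [309.1 119.2] [5.3 8.3] area 27 z 389.6 depth mean [521.3  -0.  390.5] ray@36 [817.  585.7] ray@z [524.    4.2]
side px [307.4 210.4] [ 9.2 13.5] area 113 z 40.7 depth mean [560.1  30.9  40.7] ray@36 [562.6  35.3] ray@z [560.1  30.6]
side px [286.1 217.2] [ 9.8 14.1] area 125 z 40.6 depth mean [483.3  22.8  40.6] ray@36 [485.4  27.4] ray@z [483.4  22.8]
side px [240.  169.5] [ 5.5 11.7] area 62 z 19.7 depth mean [425.9 341.9  19.8] ray@36 [420.2 320.2] ray@z [426.1 341.9]
```

View pics/c12.png

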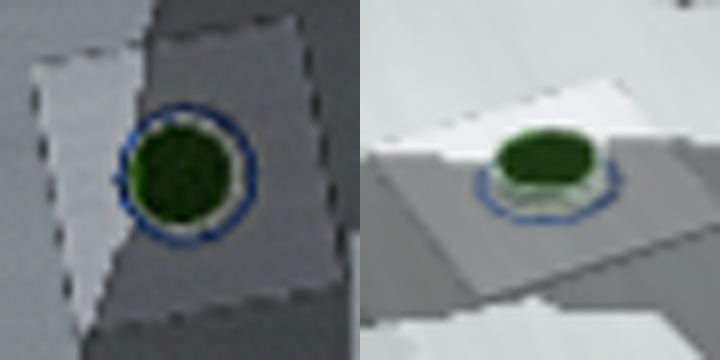

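The first dish sits centred on the mark in both views (top crop (180,172) in the ring at (187,173), side crop (547,160) over the ring). Now the second dish.

Request:
move_arm(increments=[[-1.5,2.5,20,0,100],[0,0,20,0,100],[0,0,14,0,100],[0,0,9,0,100],[0,0,5,0,100],[0,0,0,0,100],[0,0,0,0,100],[0,0,0,0,80],[0,0,0,0,70],[0,0,0,0,60],[0,0,0,0,40],[0,0,0,0,40],[0,0,0,0,40],[0,0,0,0,40],[0,0,0,0,40]])

```text
time: 37.52
tool_pos: [561.6, 29.4, -7.1]
orientation: [[-0.799, 0.601, 0.002], [0.601, 0.799, 0.0], [-0.002, 0.001, -1.0]]
force: [-1.6, 1.0, 5.8]
opening: 0.618
```

Request:
move_arm(increments=[[0,0,-4,0,40],[0,0,-8,0,40],[0,0,-15,0,40],[0,0,-25,0,40],[0,0,-25,0,40],[0,0,-15,0,40],[0,0,0,0,40],[0,0,0,0,40],[0,0,0,0,40]])

```text
time: 38.27
tool_pos: [560.0, 29.3, 82.8]
orientation: [[-0.799, 0.601, -0.001], [0.601, 0.799, -0.0], [0.001, -0.001, -1.0]]
force: [0.1, -0.2, -0.2]
opening: 0.614
```

```bash
python3 -c "
from dish import *
plan(425.8,341.7,80,143)
"
```

```text
delta [295.  169.1   2.9] turn 0.1 heading 143.1 pos [560.   29.3  82.8] j [ 0.05  0.39 -0.26  0.92 -0.    0.7 ] F [ 0.1 -0.2 -0.2] T [-0.01 -0.03 -0.01] open 0.614 t 38.3
```

Request:
move_arm(increments=[[24,13.8,0,0,40],[24,13.8,0,0,40],[24,13.8,0,0,40],[24,13.8,0,0,40],[24,13.8,0,0,40],[24,13.8,0,0,40],[24,13.8,0,0,40],[24,13.8,0,0,40],[24,13.8,0,0,40],[24,13.8,0,0,40],[24,13.8,0,0,40],[20,11.5,0,0,40],[11,5.8,0,0,40],[0,0,20,0,40],[0,0,20,0,40],[0,0,20,0,40],[0,0,10,0,40],[0,0,0,0,40],[0,0,0,0,40],[0,0,0,0,40]])

```text
time: 39.93
tool_pos: [427.2, 341.9, 14.0]
orientation: [[-0.799, 0.601, 0.001], [0.601, 0.799, 0.001], [-0.0, 0.001, -1.0]]
force: [0.0, -0.8, -0.5]
opening: 0.613
```

```bash
python3 -c "
from dish import *
plan(425.8,341.7,-14,143)
p,d=snap('side','side13'); dishes('side',p,d,(370,480),(290,400))
"
```

```text
delta [ 1. -1. 28.] turn 0.0 heading 143.0 pos [427.2 341.9  14. ] j [ 0.67  0.44 -0.39  0.74 -0.    1.32] F [ 0.  -0.8 -0.5] T [0.01 0.05 0.  ] open 0.613 t 39.9
side px [224.9  51.5] [7.4 8.5] area 39 z 481.9 depth mean [386.1 316.3 476.5] ray@36 [ 680.4 1523. ] ray@z [382.3 299.2]
side px [242.2 159.7] [5.4 7.2] area 37 z 62.5 depth mean [434.  335.5  66.6] ray@36 [446.1 378.3] ray@z [435.7 341.1]
side px [240.  169.8] [ 6.  11.3] area 62 z 19.9 depth mean [425.5 339.9  20. ] ray@36 [419.8 318.5] ray@z [425.6 339.9]
```

Request:
move_arm(increments=[[0.8,-0.8,10,0,40],[0,0,8,0,40],[0,0,4,0,40],[0,0,2,0,40],[0,0,0,0,40],[0,0,0,0,40]])

```text
time: 40.48
tool_pos: [425.3, 341.5, -10.8]
orientation: [[-0.799, 0.601, -0.0], [0.601, 0.799, -0.0], [0.0, -0.0, -1.0]]
force: [-0.7, 0.3, 0.4]
opening: 0.615
```

Request:
move_arm(increments=[[0,0,1,0,40],[0,0,1,0,40],[0,0,0,0,40]])

```text
time: 40.73
tool_pos: [425.5, 341.7, -12.6]
orientation: [[-0.799, 0.601, 0.0], [0.601, 0.799, 0.0], [-0.0, 0.0, -1.0]]
force: [-0.3, 0.4, -0.9]
opening: 0.616
```

```bash
python3 -c "
from dish import *
plan(425.8,341.7,-14,143)
"
```

```text
delta [-0.2  0.2  1.4] turn 0.1 heading 143.1 pos [425.5 341.7 -12.6] j [ 0.68  0.47 -0.42  0.68 -0.    1.32] F [-0.3  0.4 -0.9] T [0.   0.   0.01] open 0.616 t 40.7
```

Request:
move_arm(increments=[[0,0,1,0,40],[0,0,0,0,40]])

```text
time: 40.9
tool_pos: [425.4, 341.6, -13.6]
orientation: [[-0.799, 0.601, 0.0], [0.601, 0.799, 0.0], [-0.0, 0.0, -1.0]]
force: [-0.7, 0.2, -1.1]
opening: 0.616
```

Request:
move_arm(increments=[[0,0,1,0,40],[0,0,0,0,40]])

```text
time: 41.07
tool_pos: [425.5, 341.8, -14.1]
orientation: [[-0.799, 0.601, 0.0], [0.601, 0.799, 0.0], [-0.0, 0.0, -1.0]]
force: [-0.7, -0.0, 4.1]
opening: 0.614
```

Request:
move_arm(increments=[[0,0,-0.5,0,80],[0,0,0,0,80],[0,0,0,0,80],[0,0,0,7,80],[0,0,0,7,80],[0,0,0,7,80],[0,0,0,7,80],[0,0,0,7,80],[0,0,0,7,80],[0,0,0,7,80],[0,0,0,7,80],[0,0,0,7,80],[0,0,0,7,80],[0,0,0,7,80],[0,0,0,7,80],[0,0,0,6,80],[0,0,0,0,70],[0,0,0,0,65],[0,0,0,0,60],[0,0,0,0,50]])

```text
time: 42.73
tool_pos: [425.4, 341.7, -13.5]
orientation: [[0.599, 0.801, 0.0], [0.801, -0.599, 0.0], [0.0, -0.0, -1.0]]
force: [-0.9, -0.3, 4.5]
opening: 0.612
```

Request:
move_arm(increments=[[0,0,0,0,50],[0,0,0,0,50]])

```text
time: 42.9
tool_pos: [425.4, 341.6, -13.5]
orientation: [[0.599, 0.801, 0.0], [0.801, -0.599, 0.0], [0.0, 0.0, -1.0]]
force: [-0.6, -0.9, 5.6]
opening: 0.613
```

Request:
move_arm(increments=[[0,0,0,0,80],[0,0,0,0,100],[0,0,0,0,100],[0,0,-20,0,100],[0,0,-35,0,100],[0,0,-35,0,100],[0,0,-20,0,100],[0,0,0,0,100],[0,0,0,0,100]])

```text
time: 43.65
tool_pos: [426.5, 342.5, 97.2]
orientation: [[0.601, 0.8, 0.003], [0.8, -0.601, 0.002], [0.003, 0.001, -1.0]]
force: [-0.4, -0.4, -1.0]
opening: 1.0
```

```bash
python3 -c "
from dish import *
p,d=snap('side','side14'); dishes('side',p,d); dishes('side',p,d,(370,480),(290,400))
p,d=snap('top','top14'); dishes('top',p,d); dishes('top',p,d,(370,480),(290,400))
plan(483.3,22,80,53)
"
```

```text
side px [286.1 217.2] [ 9.8 14.1] area 125 z 40.7 depth mean [483.3  22.8  40.6] ray@36 [485.4  27.4] ray@z [483.3  22.7]
side px [239.6 166.4] [ 6.7 11.4] area 72 z 33.9 depth mean [425.2 342.7  33.9] ray@36 [424.5 340. ] ray@z [425.3 342.8]
top px [276.9 178.5] [11.3 12.2] area 124 z 39.1 depth mean [482.9  19.2  38.7] ray@36 [483.2  19.1] ray@z [482.9  19.2]
top px [150.4 182.8] [38.7 43. ] area 1153 z 618.6 depth mean [418.6 331.2 623.2] ray@36 [478.9 491. ] ray@z [420.1 332.3]
top px [193.6 195.7] [ 7.2 11.1] area 72 z 31.7 depth mean [425.4 328.   50.9] ray@36 [426.6 330.6] ray@z [426.9 331.3]
delta [-219.8  238.5   15.1] turn 0.1 heading 53.1 pos [424.7 341.   94.8] j [ 0.68  0.36 -0.28  0.94 -0.    2.89] F [-0.5 -0.8 -0.7] T [-0.03 -0.02 -0.03] open 1.0 t 43.8
```

Request:
move_arm(increments=[[-20,21.7,0,0,100],[-20,21.7,0,0,100],[-20,21.7,0,0,100],[-20,21.7,0,0,100],[-20,21.7,0,0,100],[-20,21.7,0,0,100],[-20,21.7,0,0,100],[-20,21.7,0,0,100],[-20,21.7,0,0,100],[-20,21.7,0,0,100],[-12,13,0,0,100],[-7.8,8.5,0,0,100],[0,0,20,0,100],[0,0,15,0,100],[0,0,0,0,100],[0,0,0,0,100],[0,0,0,0,100]])

```text
time: 45.17
tool_pos: [483.7, 23.0, 60.8]
orientation: [[0.6, 0.8, -0.001], [0.8, -0.6, 0.0], [-0.001, -0.001, -1.0]]
force: [0.4, 0.7, 0.5]
opening: 1.0
```

```bash
python3 -c "
from dish import *
plan(483.3,22.2,-10,53)
p,d=snap('side','side15'); dishes('side',p,d)
p,d=snap('top','top15'); dishes('top',p,d,(370,480),(290,400))
"
```

```text
delta [-0.8  0.2 70.8] turn 0.1 heading 53.1 pos [483.7  23.   60.8] j [ 0.05  0.3  -0.47  0.8   0.    2.26] F [0.4 0.7 0.5] T [-0.01  0.05  0.02] open 1.0 t 45.2
side px [286.  217.1] [10.1 14.2] area 129 z 40.2 depth mean [483.3  23.9  40.2] ray@36 [485.2  28. ] ray@z [483.4  23.9]
top px [195.  191.8] [11.8 25.2] area 217 z 20.5 depth mean [442.1 327.7  21.4] ray@36 [441.2 325.3] ray@z [442.4 327.7]
```

The pile in the top view now spans about 25 px, so something has shifted. I'll look.

```bash
python3 -c "
from dish import *
p,d=snap('top'); ps,ds=snap('side','side16')
a=cv2.resize(p[170:220,165:215],None,fx=8,fy=8,interpolation=cv2.INTER_CUBIC); b=cv2.resize(ps[150:200,220:270],None,fx=8,fy=8,interpolation=cv2.INTER_CUBIC)
cv2.imwrite('pics/c16.png',np.hstack([a,b])[...,::-1])
dishes('side',ps,ds,(370,520),(270,400)); dishes('top',p,d,(370,520),(270,400))
"
```

```text
side px [247.8 170. ] [ 7.  27.8] area 147 z 23.0 depth mean [446.7 318.3  29.7] ray@36 [446.3 308.2] ray@z [451.4 325.3]
top px [195.7 190.6] [11.9 28.4] area 247 z 20.2 depth mean [446.7 325.1  21.4] ray@36 [445.5 322.6] ray@z [446.8 325.1]
```

View pics/c16.png

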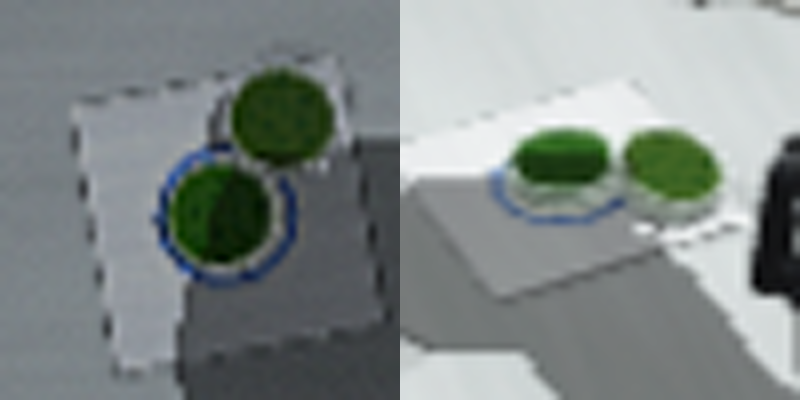

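Dish 2 was knocked off the pile: top crop (282,117), beside dish 1 on the mark at (214,213). I'll pick the third dish now, stack it, then recover that one.

Request:
move_arm(increments=[[-0.3,-0.5,20,0,100],[0,0,20,0,100],[0,0,14,0,100],[0,0,9,0,100],[0,0,5,0,100],[0,0,0,0,100],[0,0,0,0,100],[0,0,0,0,80],[0,0,0,0,70],[0,0,0,0,60],[0,0,0,0,40],[0,0,0,0,40],[0,0,0,0,40],[0,0,0,0,40],[0,0,0,0,40]])

```text
time: 46.62
tool_pos: [484.2, 22.7, -5.7]
orientation: [[0.601, 0.799, 0.002], [0.799, -0.601, 0.0], [0.001, 0.001, -1.0]]
force: [-1.9, -0.3, 8.1]
opening: 0.615
```

Request:
move_arm(increments=[[0,0,-4,0,40],[0,0,-8,0,40],[0,0,-15,0,40],[0,0,-25,0,40],[0,0,-25,0,40],[0,0,-15,0,40],[0,0,0,0,40],[0,0,0,0,40],[0,0,0,0,40]])

```text
time: 47.37
tool_pos: [482.7, 22.6, 84.4]
orientation: [[0.601, 0.799, -0.001], [0.799, -0.601, -0.0], [-0.001, -0.001, -1.0]]
force: [-0.6, 0.3, 0.2]
opening: 0.615
```

```bash
python3 -c "
from dish import *
plan(425.6,341.7,80,143)
p,d=snap('top'); ps,ds=snap('side','side17')
dishes('side',ps,ds,(370,520),(270,400)); dishes('top',p,d,(370,520),(270,400))
C=cloud('top',d)
for u,v in ((197,186),(200,184),(203,182),(200,188),(200,180)): print(C[v,u].round(0))
C=cloud('side',ds); 
for u,v in ((250,170),(253,170),(256,170),(253,167),(253,173)): print(C[v,u].round(0))
"
```

```text
delta [ 220.7 -237.4    4.4] turn -89.9 heading 53.1 pos [482.7  22.6  84.4] j [ 0.05  0.27 -0.44  0.86 -0.    2.26] F [-0.6  0.3  0.2] T [ 0.02 -0.01  0.01] open 0.615 t 47.4
side px [247.9 170. ] [ 7.  27.9] area 149 z 22.4 depth mean [444.8 310.5  35.3] ray@36 [446.8 308.1] ray@z [452.1 326.1]
top px [195.7 190.6] [11.9 28.4] area 248 z 21.6 depth mean [446.7 324.7  22.1] ray@36 [445.6 322.5] ray@z [446.7 324.8]
[463. 319.  26.]
[471. 308.  27.]
[478. 297.  23.]
[455. 308.  29.]
[486. 308.  25.]
[457. 315.  29.]
[468. 313.  28.]
[479. 312.  25.]
[473. 329.  29.]
[463. 298.  25.]
```

Dish 2 leans on dish 1's rim (tops at 29 mm near and 23 mm far). I'll set the third dish back down on the deck and restack the displaced one first.

Request:
move_arm(increments=[[0,0,30,0,40],[0,0,30,0,40],[0,0,15,0,40],[0,0,9,0,40],[0,0,4,0,40],[0,0,2,0,40],[0,0,0,0,40],[0,0,0,0,40]])

```text
time: 48.13
tool_pos: [484.4, 22.7, -4.4]
orientation: [[0.601, 0.799, 0.002], [0.799, -0.601, 0.0], [0.001, 0.001, -1.0]]
force: [0.3, 0.6, 0.5]
opening: 0.615
```

```bash
python3 st.py
python3 - <<'E'
from meas import *
for nm in('top','side'):
    p,d=snap(nm); C=cloud(nm,d); hsv=cv2.cvtColor(p,cv2.COLOR_RGB2HSV)
    g=(hsv[...,0]>35)&(hsv[...,0]<80)&(hsv[...,1]>70)
    for n,c in(('d1',(425.7,341.7)),('d2',(470,308))):
        m=g&(np.hypot(C[...,0]-c[0],C[...,1]-c[1])<26)&(C[...,2]<60); q=C[m]
        A=np.c_[q[:,:2]-q[:,:2].mean(0),np.ones(len(q))]; print(nm,n,len(q),q.mean(0).round(1),np.linalg.lstsq(A,q[:,2],rcond=None)[0].round(3))
E
```

```text
delta [-309.2 -373.5   -5.2] turn None heading 53.1 pos [484.4  22.7  -4.4] j [ 0.05  0.38 -0.57  0.63 -0.    2.26] F [0.3 0.6 0.5] T [ 0.05 -0.01 -0.02] open 0.615 t 48.1
top d1 126 [424.8 339.7  18. ] [-0.038 -0.023 17.976]
top d2 117 [469.  309.4  25.2] [-0.249  0.174 25.247]
side d1 70 [425.1 341.5  20.1] [-6.0000e-03 -2.5000e-02  2.0061e+01]
side d2 76 [468.8 311.2  27.5] [-0.257  0.177 27.467]
```

Request:
move_arm(increments=[[0,0,1,0,40],[0,0,0.5,0,40],[0,0,0,0,70],[0,0,0,0,100],[0,0,0,0,100],[0,0,0,0,100],[0,0,-20,0,100],[0,0,-35,0,100],[0,0,-30,0,100],[0,0,0,-7,100],[0,0,0,-7,100],[0,0,0,-7,100],[0,0,0,-7,100],[0,0,0,-7,100],[0,0,0,-7,100],[0,0,0,-7,100],[0,0,0,-7,100],[0,0,0,-7,100],[0,0,0,-7,100],[0,0,0,-7,100]])

```text
time: 49.9
tool_pos: [483.2, 22.7, 78.3]
orientation: [[-0.648, 0.761, -0.0], [0.761, 0.648, -0.0], [0.0, -0.0, -1.0]]
force: [0.2, -0.1, 0.1]
opening: 0.999
```

Request:
move_arm(increments=[[0,0,0,-7,100],[0,0,0,-6,100],[0,0,0,0,100]])

```text
time: 50.15
tool_pos: [483.2, 22.7, 78.2]
orientation: [[-0.8, 0.6, -0.0], [0.6, 0.8, -0.0], [0.0, -0.0, -1.0]]
force: [0.3, -0.2, -0.7]
opening: 0.998
```

```bash
python3 -c "
from dish import *
plan(469,310.7,70,144)
p,d=snap('side'); dishes('side',p,d)
"
```

```text
delta [184.1 222.    8.2] turn -0.8 heading 143.2 pos [483.2  22.7  78.2] j [ 0.05  0.28 -0.45  0.84  0.    0.69] F [ 0.3 -0.2 -0.7] T [-0.04  0.01  0.01] open 0.998 t 50.1
side px [286.1 217.3] [ 9.7 14.2] area 125 z 40.3 depth mean [483.2  22.9  40.5] ray@36 [485.3  27.2] ray@z [483.4  23. ]
```

Request:
move_arm(increments=[[17.5,21.2,0,0,100],[17.5,21.2,0,0,100],[17.5,21.2,0,0,100],[17.5,21.2,0,0,100],[17.5,21.2,0,0,100],[17.5,21.2,0,0,100],[17.5,21.2,0,0,100],[17.5,21.2,0,0,100],[17.5,21.2,0,0,100],[17.5,21.2,0,0,100],[9,10,0,-0.8,100],[0,0,25,0,100],[0,0,25,0,100],[0,0,15,0,100],[0,0,0,0,100],[0,0,0,0,100],[0,0,0,0,100]])

```text
time: 51.62
tool_pos: [470.4, 310.8, 14.3]
orientation: [[-0.807, 0.591, 0.001], [0.591, 0.807, 0.001], [-0.001, 0.001, -1.0]]
force: [0.5, -0.1, 0.5]
opening: 0.998
```

```bash
python3 -c "
from dish import *
plan(469,310.7,-24,144)
"
```

```text
delta [ 1.1 -0.9 38.3] turn -0.2 heading 143.8 pos [470.4 310.8  14.3] j [ 0.58  0.46 -0.35  0.76 -0.    1.22] F [ 0.5 -0.1  0.5] T [ 0.02 -0.    0.07] open 0.998 t 51.6
```

Request:
move_arm(increments=[[1,-0.6,15,0,100],[0,0,12,0,100],[0,0,7,0,100],[0,0,3.5,0,100],[0,0,0,0,100],[0,0,0,0,80],[0,0,0,0,70],[0,0,0,0,60],[0,0,0,0,40],[0,0,0,0,40],[0,0,0,0,40],[0,0,0,0,40]])

```text
time: 52.62
tool_pos: [469.4, 311.3, -23.0]
orientation: [[-0.808, 0.59, 0.002], [0.59, 0.808, 0.001], [-0.001, 0.002, -1.0]]
force: [-1.3, -1.0, 6.7]
opening: 0.615
```

```bash
python3 st.py
```

```text
delta [ 195.5 -528.2  -24.1] turn None heading 143.9 pos [469.4 311.3 -23. ] j [ 0.59  0.5  -0.39  0.67 -0.    1.22] F [-1.3 -1.   6.7] T [-0.1   0.12  0.01] open 0.615 t 52.6
```

Request:
move_arm(increments=[[-2,0,-1,0,40],[-3,0,-1,0,40],[-3,0,0,0,40],[-2,0,0,0,40],[0,0,0,0,65],[0,0,0,0,80],[0,0,0,0,100],[0,0,0,0,100],[0,0,-20,0,100],[0,0,-20,0,100],[0,0,0,0,100]])

```text
time: 53.53
tool_pos: [479.0, 306.5, 21.2]
orientation: [[-0.808, 0.59, 0.005], [0.59, 0.808, 0.003], [-0.002, 0.005, -1.0]]
force: [1.3, 0.4, 0.7]
opening: 1.0
```

```bash
python3 st.py
python3 - <<'E'
from meas import *
for nm in('top','side'):
    p,d=snap(nm,nm+'18'); C=cloud(nm,d); hsv=cv2.cvtColor(p,cv2.COLOR_RGB2HSV)
    g=(hsv[...,0]>35)&(hsv[...,0]<80)&(hsv[...,1]>70)
    for n,c in(('d1',(425.7,341.7)),('d2',(477,305))):
        m=g&(np.hypot(C[...,0]-c[0],C[...,1]-c[1])<28)&(C[...,2]<60); q=C[m]
        if len(q)<10: print(nm,n,len(q)); continue
        A=np.c_[q[:,:2]-q[:,:2].mean(0),np.ones(len(q))]; print(nm,n,len(q),q.mean(0).round(1),np.linalg.lstsq(A,q[:,2],rcond=None)[0].round(3))
E
```

```text
delta [ 206.2 -530.1   17.9] turn None heading 143.9 pos [479.  306.5  21.2] j [ 0.57  0.46 -0.33  0.78  0.    1.2 ] F [1.3 0.4 0.7] T [-0.02 -0.04  0.  ] open 1.0 t 53.5
top d1 0
top d2 0
side d1 66 [425.  342.2  20.1] [-6.0000e-03 -2.6000e-02  2.0053e+01]
side d2 69 [474.5 306.6  19.9] [-2.0000e-03 -3.5000e-02  1.9925e+01]
```

Request:
move_arm(increments=[[2.2,0,15,0,100],[0,0,15,0,100],[0,0,10,0,100],[0,0,6,0,100],[0,0,2,0,100],[0,0,0,0,100],[0,0,0,0,80],[0,0,0,0,70],[0,0,0,0,60],[0,0,0,0,40],[0,0,0,0,40],[0,0,0,0,40],[0,0,0,0,40]])

```text
time: 54.72
tool_pos: [475.6, 306.6, -28.8]
orientation: [[-0.808, 0.59, 0.002], [0.59, 0.808, 0.001], [-0.001, 0.002, -1.0]]
force: [-0.3, -0.4, 6.5]
opening: 0.615
```

```bash
python3 st.py
```

```text
delta [ 203.2 -528.1  -29.9] turn None heading 143.9 pos [475.6 306.6 -28.8] j [ 0.57  0.51 -0.39  0.66 -0.    1.2 ] F [-0.3 -0.4  6.5] T [-0.18  0.22  0.02] open 0.615 t 54.7
```

Request:
move_arm(increments=[[0,0,-5,0,40],[0,0,-10,0,40],[0,0,-15,0,40],[0,0,-15,0,40],[10,0,0,0,40],[20,0,0,0,40],[20,0,0,0,40],[11.3,-1.2,0,0,40],[0,0,0,0,40],[0,0,0,0,40],[0,0,0,0,40]])

```text
time: 55.63
tool_pos: [425.1, 341.3, 14.8]
orientation: [[-0.808, 0.59, 0.001], [0.59, 0.808, -0.0], [-0.001, 0.0, -1.0]]
force: [-0.8, -0.9, 0.2]
opening: 0.616
```

```bash
python3 -c "
from meas import *
plan(425.5,341.7,-10,144)"
```

```text
delta [-0.1  0.6 24.8] turn -0.1 heading 143.9 pos [425.1 341.3  14.8] j [ 0.68  0.44 -0.39  0.74 -0.    1.31] F [-0.8 -0.9  0.2] T [ 0.02 -0.    0.01] open 0.616 t 55.6
```

Request:
move_arm(increments=[[0,0.4,12,0,40],[0,0,8,0,40],[0,0,4,0,40],[0,0,2,0,40],[0,0,1,0,40],[0,0,0,0,40],[0,0,0,0,40]])

```text
time: 56.22
tool_pos: [425.2, 341.8, -11.9]
orientation: [[-0.807, 0.59, 0.0], [0.59, 0.807, 0.0], [-0.0, 0.0, -1.0]]
force: [0.2, 0.1, -0.7]
opening: 0.612
```

Request:
move_arm(increments=[[0,0,1,0,40],[0,0,0.5,0,40],[0,0,0,0,40]])

```text
time: 56.47
tool_pos: [425.0, 341.8, -13.5]
orientation: [[-0.808, 0.59, 0.0], [0.59, 0.808, 0.0], [-0.0, 0.0, -1.0]]
force: [-1.2, -0.4, 0.7]
opening: 0.612
```

Request:
move_arm(increments=[[0,0,1,0,40],[0,0,0,0,40]])

```text
time: 56.63
tool_pos: [424.9, 341.7, -14.6]
orientation: [[-0.808, 0.59, -0.0], [0.59, 0.808, 0.0], [0.0, 0.0, -1.0]]
force: [0.5, 0.5, 0.5]
opening: 0.616
```

Request:
move_arm(increments=[[-0.5,0,0.6,0,40],[0,0,0,0,40]])

```text
time: 56.8
tool_pos: [425.0, 341.7, -14.8]
orientation: [[-0.808, 0.59, -0.001], [0.59, 0.808, 0.001], [0.001, 0.0, -1.0]]
force: [-1.9, -0.4, 3.7]
opening: 0.613
```

Request:
move_arm(increments=[[0,0,0.6,0,40],[0,0,0,0,40]])

```text
time: 56.97
tool_pos: [425.0, 341.7, -14.9]
orientation: [[-0.808, 0.59, -0.0], [0.59, 0.808, 0.001], [0.001, 0.0, -1.0]]
force: [-2.6, -0.9, 9.2]
opening: 0.615
```

Request:
move_arm(increments=[[0,0,-1,0,80],[0,0,0,0,80],[-0.3,0.2,0,0,80],[0,0,0,7,80],[0,0,0,7,80],[0,0,0,7,80],[0,0,0,7,80],[0,0,0,7,80],[0,0,0,7,80],[0,0,0,7,80],[0,0,0,7,80],[0,0,0,7,80],[0,0,0,7,80],[0,0,0,7,80],[0,0,0,7,80],[0,0,0,6,80],[0,0,0,0,70],[0,0,0,0,65],[0,0,0,0,60],[0,0,0,0,50]])

```text
time: 58.63
tool_pos: [425.7, 341.3, -14.4]
orientation: [[0.588, 0.809, 0.0], [0.809, -0.588, -0.0], [0.0, 0.0, -1.0]]
force: [-2.2, -1.8, 5.5]
opening: 0.617
```

Request:
move_arm(increments=[[0,0,0,0,50],[0,0,0,0,50]])

```text
time: 58.8
tool_pos: [425.7, 341.3, -14.4]
orientation: [[0.588, 0.809, 0.0], [0.809, -0.588, 0.0], [0.0, 0.0, -1.0]]
force: [-1.7, -0.7, 5.5]
opening: 0.613
```

Request:
move_arm(increments=[[0,0,0,0,80],[0,0,0,0,100],[0,0,0,0,100],[0,0,-20,0,100],[0,0,-35,0,100],[0,0,-35,0,100],[0,0,-20,0,100],[0,0,0,0,100],[0,0,0,0,100],[0,0,0,0,100]])

```text
time: 59.63
tool_pos: [425.1, 340.9, 94.3]
orientation: [[0.59, 0.808, -0.001], [0.808, -0.59, -0.001], [-0.001, -0.0, -1.0]]
force: [-1.3, 0.1, -0.6]
opening: 1.001
```

```bash
python3 -c "
from dish import *
p,d=snap('side','side19'); dishes('side',p,d); dishes('side',p,d,(370,500),(270,400))
plan(483.3,22.5,80,54)
"
```

```text
side px [286.1 217.2] [ 9.8 14.1] area 125 z 40.7 depth mean [483.3  22.6  40.8] ray@36 [485.4  27.4] ray@z [483.3  22.7]
side px [239.6 166.5] [ 6.9 11.3] area 73 z 34.3 depth mean [424.9 341.3  34.4] ray@36 [424.4 339.3] ray@z [425.  341.6]
delta [-222.3  234.9   14.2] turn -0.1 heading 53.9 pos [424.6 340.6  93.8] j [ 0.68  0.36 -0.28  0.94 -0.    2.88] F [-0.6  1.1 -0. ] T [-0.02 -0.   -0.01] open 1.003 t 59.7
```

Request:
move_arm(increments=[[-20,21.2,0,0,100],[-20,21.2,0,0,100],[-20,21.2,0,0,100],[-20,21.2,0,0,100],[-20,21.2,0,0,100],[-20,21.2,0,0,100],[-20,21.2,0,0,100],[-20,21.2,0,0,100],[-20,21.2,0,0,100],[-20,21.2,0,0,100],[-13,14,0,0,100],[-9.3,9,0,0,100],[0,0,20,0,100],[0,0,15,0,100],[0,0,0,0,100],[0,0,0,0,100],[0,0,0,0,100]])

```text
time: 61.1
tool_pos: [483.9, 23.4, 59.9]
orientation: [[0.589, 0.808, -0.001], [0.808, -0.589, -0.0], [-0.001, -0.001, -1.0]]
force: [0.2, -1.4, 0.3]
opening: 1.002
```

```bash
python3 -c "
from dish import *
p,d=snap('top','top20'); dishes('top',p,d,(370,500),(270,400))
plan(483.3,22.5,-8,54)
"
```

```text
top px [191.4 196.2] [11.5 11.6] area 121 z 31.5 depth mean [424.3 337.5  43.9] ray@36 [424.9 338.8] ray@z [425.2 339.6]
delta [-1.5 -0.4 68.4] turn -0.1 heading 53.9 pos [484.5  23.5  60.4] j [ 0.05  0.3  -0.47  0.8   0.    2.25] F [-0.3  0.3 -0.1] T [-0.02  0.02 -0.09] open 0.999 t 61.1
```

The pile is intact this time. I'll pick the third dish.

Request:
move_arm(increments=[[-1,0,20,0,100],[0,0,20,0,100],[0,0,14,0,100],[0,0,9,0,100],[0,0,3,0,100],[0,0,0,0,100],[0,0,0,0,100],[0,0,0,0,80],[0,0,0,0,70],[0,0,0,0,60],[0,0,0,0,40],[0,0,0,0,40],[0,0,0,0,40],[0,0,0,0,40],[0,0,0,0,40]])

```text
time: 62.4
tool_pos: [484.6, 22.5, -4.4]
orientation: [[0.59, 0.808, 0.002], [0.808, -0.59, 0.0], [0.001, 0.001, -1.0]]
force: [-1.6, -0.2, 8.0]
opening: 0.611
```

Request:
move_arm(increments=[[0,0,-4,0,40],[0,0,-8,0,40],[0,0,-15,0,40],[0,0,-25,0,40],[0,0,-25,0,40],[0,0,-15,0,40],[0,0,0,0,40],[0,0,0,0,40],[0,0,0,0,40]])

```text
time: 63.15
tool_pos: [483.1, 22.4, 85.6]
orientation: [[0.59, 0.808, -0.001], [0.808, -0.59, -0.0], [-0.001, -0.001, -1.0]]
force: [0.1, -0.5, -0.2]
opening: 0.612
```

```bash
python3 -c "
from dish import *
plan(425.6,341.6,80,54)
"
```

```text
delta [ 223.9 -234.7    5.7] turn -0.1 heading 53.9 pos [483.1  22.4  85.6] j [ 0.05  0.27 -0.44  0.86  0.    2.25] F [ 0.1 -0.5 -0.2] T [-0.03  0.   -0.01] open 0.612 t 63.1
```

Request:
move_arm(increments=[[20,-21,0,0,40],[20,-21,0,0,40],[20,-21,0,0,40],[20,-21,0,0,40],[20,-21,0,0,40],[20,-21,0,0,40],[20,-21,0,0,40],[20,-21,0,0,40],[20,-21,0,0,40],[20,-21,0,0,40],[15,-16,0,0,40],[8.9,-8.7,0,0,40],[0,0,20,0,40],[0,0,20,0,40],[0,0,15,0,40],[0,0,10,0,40],[0,0,0,0,40],[0,0,0,0,40],[0,0,0,0,40]])

```text
time: 64.73
tool_pos: [426.8, 341.7, 21.7]
orientation: [[0.59, 0.807, 0.001], [0.807, -0.59, 0.0], [0.001, 0.0, -1.0]]
force: [-0.1, 0.2, -0.3]
opening: 0.61
```

```bash
python3 -c "
from dish import *
plan(425.6,341.6,2,54)
p,d=snap('side'); dishes('side',p,d,(370,500),(270,400))
"
```

```text
delta [-0.8 -0.9 19.7] turn -0.2 heading 53.8 pos [426.8 341.7  21.7] j [ 0.68  0.43 -0.38  0.76 -0.    2.88] F [-0.1  0.2 -0.3] T [-0.02  0.02 -0.  ] open 0.61 t 64.7
side px [226.7  49.4] [ 7.  10.1] area 34 z 491.4 depth mean [388.1 306.2 488.1] ray@36 [ 700.  1554.7] ray@z [385.1 288. ]
side px [239.2 159.5] [ 5.5 13.2] area 69 z 66.8 depth mean [424.2 340.4  66.9] ray@36 [435.8 383.7] ray@z [424.1 340.4]
side px [239.6 167.6] [ 4.4 11.5] area 43 z 33.7 depth mean [415.7 307.6  53.6] ray@36 [422.2 332.2] ray@z [423.1 335.2]
```

Request:
move_arm(increments=[[-0.5,-0.6,8,0,40],[0,0,5,0,40],[0,0,2,0,40],[0,0,1,0,40],[0,0,0,0,40],[0,0,0,0,40]])

```text
time: 65.28
tool_pos: [425.5, 341.7, 5.2]
orientation: [[0.59, 0.808, -0.0], [0.808, -0.59, -0.0], [-0.0, 0.0, -1.0]]
force: [-0.3, 0.2, -0.2]
opening: 0.611
```

Request:
move_arm(increments=[[0,0,1,0,40],[0,0,0.5,0,40],[0,0,0,0,40]])

```text
time: 65.53
tool_pos: [425.5, 341.7, 3.7]
orientation: [[0.59, 0.808, 0.0], [0.808, -0.59, 0.0], [0.0, 0.0, -1.0]]
force: [0.3, -1.1, -0.7]
opening: 0.612
```

Request:
move_arm(increments=[[0,0,1,0,40],[0,0,0,0,40]])

```text
time: 65.7
tool_pos: [425.7, 341.8, 2.8]
orientation: [[0.59, 0.808, 0.0], [0.808, -0.59, 0.0], [0.0, 0.0, -1.0]]
force: [0.8, 0.4, 1.3]
opening: 0.612
```

```bash
python3 -c "
from dish import *
plan(425.6,341.6,2,54)"
```

```text
delta [-0.2  0.1  0.8] turn -0.1 heading 53.9 pos [425.7 341.8   2.8] j [ 0.68  0.45 -0.41  0.71 -0.    2.88] F [0.8 0.4 1.3] T [ 0.03 -0.01  0.03] open 0.612 t 65.7
```

Request:
move_arm(increments=[[0,0,0.7,0,40],[0,0,0,0,40]])

```text
time: 65.87
tool_pos: [425.6, 341.8, 2.7]
orientation: [[0.59, 0.808, 0.001], [0.808, -0.59, 0.0], [0.001, 0.0, -1.0]]
force: [-0.3, -1.2, 4.5]
opening: 0.61
```

Request:
move_arm(increments=[[0,0,0,0,80],[0,0,0,0,80],[0,0,0,0,80],[0,0,0,-7,80],[0,0,0,-7,80],[0,0,0,-7,80],[0,0,0,-7,80],[0,0,0,-7,80],[0,0,0,-7,80],[0,0,0,-7,80],[0,0,0,-7,80],[0,0,0,-7,80],[0,0,0,-7,80],[0,0,0,-7,80],[0,0,0,-7,80],[0,0,0,-6,80],[0,0,0,0,70],[0,0,0,0,65],[0,0,0,0,60],[0,0,0,0,50]])

```text
time: 67.53
tool_pos: [425.4, 341.6, 2.5]
orientation: [[-0.806, 0.592, -0.0], [0.592, 0.806, -0.0], [0.0, -0.0, -1.0]]
force: [-2.1, -1.7, 4.6]
opening: 0.611
```

Request:
move_arm(increments=[[0,0,0,0,50],[0,0,0,0,50]])

```text
time: 67.7
tool_pos: [425.4, 341.5, 2.5]
orientation: [[-0.806, 0.592, 0.0], [0.592, 0.806, -0.0], [-0.0, -0.0, -1.0]]
force: [-1.1, -0.9, 5.6]
opening: 0.607
```

Request:
move_arm(increments=[[0,0,0,0,80],[0,0,0,0,100],[0,0,0,0,100],[0,0,-20,0,100],[0,0,-35,0,100],[0,0,-35,0,100],[0,0,-35,0,100],[-30,-20,0,0,100],[-30,-20,0,0,100],[-30,-20,0,0,100],[-30,-20,0,0,100],[-30,-20,0,0,100],[-30,-20,0,0,100],[0,0,0,0,100],[0,0,0,0,100]])

```text
time: 68.95
tool_pos: [500.5, 137.0, 126.8]
orientation: [[-0.805, 0.593, -0.0], [0.593, 0.805, 0.0], [0.0, 0.0, -1.0]]
force: [0.2, 1.0, -0.3]
opening: 0.996
```

Run:
```python
from dish import *
plan(0,0,0)
pt,dt=snap('top','top22'); dishes('top',pt,dt,(370,500),(270,400))
ps,ds=snap('side','side22'); dishes('side',ps,ds,(370,500),(270,400))
a=cv2.resize(pt[170:220,165:215],None,fx=8,fy=8,interpolation=cv2.INTER_CUBIC); b=cv2.resize(ps[140:190,215:265],None,fx=8,fy=8,interpolation=cv2.INTER_CUBIC)
cv2.imwrite('pics/c22.png',np.hstack([a,b])[...,::-1])
```

```text
delta [ 321.6 -407.2  126.9] turn None heading 143.6 pos [500.5 137.  126.8] j [ 0.27  0.29 -0.29  0.99  0.    0.9 ] F [ 0.2  1.  -0.3] T [-0.02  0.02 -0.03] open 0.996 t 69.0
top px [190.8 196.1] [11.5 12.3] area 127 z 46.0 depth mean [424.  337.7  57.4] ray@36 [425.4 341. ] ray@z [424.7 339.3]
side px [239.4 163.3] [ 6.6 11.2] area 70 z 48.0 depth mean [424.6 342.4  48. ] ray@36 [429.2 358.8] ray@z [424.7 342.3]
```

View pics/c22.png

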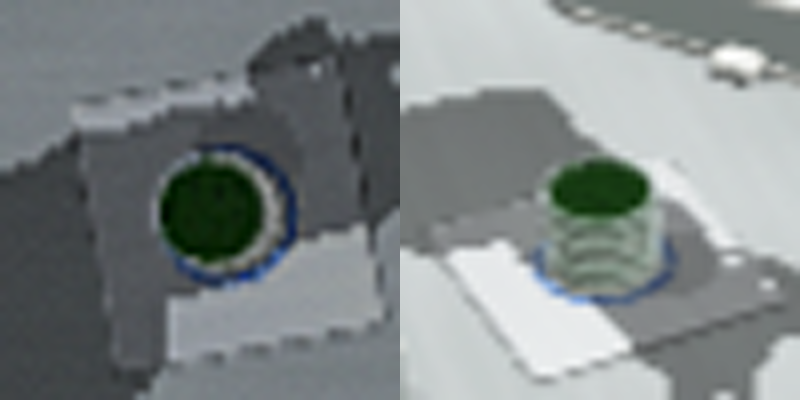

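The pile of three stands straight on the ring (top crop (212,212), side crop (600,230)). One numeric check of the whole scene before handing in.

Run:
```python
from dish import *
z0=np.load('s0.npz')
p,d=snap('top'); ps,ds=snap('side')
dishes('side',ps,ds,(370,500),(270,400)); print('chamber:'); dishes('side',ps,ds,(400,640),(-130,100))
C=cloud('side',ds)
pca('side',C,(np.hypot(C[...,0]-453,C[...,1]+336)<60)&(C[...,2]>60)&(C[...,2]<85),'handle')
pca('side',C,(np.hypot(C[...,0]-650,C[...,1]-3)<32)&(C[...,2]>85)&(C[...,2]<112),'knob')
df=np.abs(ps.astype(int)-z0['ps']).sum(-1)
for n,(u0,u1,v0,v1) in {'bottle':(295,318,128,170),'tipbox':(385,446,280,320),'marker':(358,405,262,282)}.items():
    print(n,'changed px frac',(df[v0:v1,u0:u1]>90).mean().round(3))
print(manip.close_job())
```

```text
side px [239.4 163.3] [ 6.6 11.3] area 71 z 47.7 depth mean [424.9 342.4  48.1] ray@36 [429.4 358.9] ray@z [425.  342.7]
chamber:
side px [280.9  64.4] [ 5.3 20.9] area 60 z 504.0 depth mean [477.5  93.6 501.7] ray@36 [ 928.7 1220.2] ray@z [479.5 102.1]
side handle 220 [ 452.1 -336.    70. ] z50/90 [71.  73.3] ang 104.3 ext [12.6 92.3]
side knob 73 [ 6.486e+02 -3.000e-01  9.960e+01] z50/90 [102.4 105.6] ang 72.1 ext [14.5 51.8]
bottle changed px frac 0.0
tipbox changed px frac 0.0
marker changed px frac 0.0
the job is handed in; nothing more can be done
None
```

The chamber is unloaded and the job is handed in, at about 69 s of the 210 s allowed; no verdict was reported.

- **Lock:** I turned the knob clockwise in small steps, about 112° in all. It pulled ahead (up to 0.36 N m), then back just past the middle, and came to rest at about 71°.
- **Hood:** I pressed the tab, the hood popped up, and it lifted off at its own weight (about 3 N). It lies level and right way up within about 2 mm of the mat's centre, as measured.
- **Dishes:** There were three, and they stand in one pile on the mark. The top is 48 mm up by the camera, against 47 mm expected. The centre is within about 3 mm of the mark, and I saw no lean.

**What went wrong on the way:**
- **Tool height:** The fingertips really end about 34 mm above the reported TCP, so my first try at the knob closed on air. I measured this offset and used it from then on.
- **Knocked dish:** After I released the second dish, it was knocked off the pile and leaned against the first. I set the third dish back on the deck, freed the leaning one and restacked it, then added the third.
- **Camera disagreement:** The two cameras disagree by 3 to 7 mm in y. I used values between them and checked the pile against the ring in both pictures.

**Last checks:** no dish is left in the chamber, the robot touches nothing, and the bottle, tip box and marker are unchanged in the side view.

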